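Count out five beads on a counting board

ROBOT

A 7-joint arm with a two-finger parallel gripper is mounted at the origin on a cart in front of the work surface, level with it; the furniture and walls round the work are solid. World frame = base frame: x ahead of the robot, y to its left, z up, the work surface at z = 0. Lengths are in m, angles in rad, forces in N, time in s.
With the tool pointing down it reaches from about 0.4 to 0.85 m from the base axis. Payload 4.5 kg.
Tool frame: the origin (TCP) lies at the very end of the fingers, on their centre line; the grasp point (between the pads) lies 19 mm behind it; z points along the fingers, y is the line along which they close (so a half turn about z gives the same grasp; the last joint's range is limited). The gripper opens to 88 mm and grips with 3 to 60 N. Pads are 18 mm wide; open, the fingers measure 123 mm over their backs; the gripper's body (75 mm by 187 mm) begins 45 mm behind the grasp point.
Start: joints at [-1.177, 0.689, -0.195, 1.565, 0.157, 0.902, -0.215], TCP at [0.22, 0.585, 0.239] pointing down, gripper open.
Joint ranges: [-3.01, 3.01], [-0.46, 2.08], [-1.47, 1.51], [0.13, 2.56], [-1, 4.14], [0.04, 2.09], [-2.66, 2.66]. Speed limits (rad/s): [2.57, 2.57, 3.14, 3.14, 3.14, 3.14, 3.14].

INTERFACE

Orientations are given as a unit quaternion [x, y, z, w].
In Python, from plant import r, optics gives the robot as it stands.
- The arm moves only by the tool servo_tool, never from a script. Its arguments are lists of equal length, an entry for each row: "translation": the shift along the tool's x, y, z in m, a list of three; "turn": the turn, a rotation vector about the tool's x, y, z in rad, a list of three. In form: {"translation": [[dx, dy, dz], ...], "turn": [[rx, ry, rz], ...]}. A call has 1 to 10 rows; each row shifts and turns the commanded pose from where the row before left it, along the tool's axes as they then stand; what a row does not reach is not made up. A row lasts 1/8 s, in which the tool goes at most 62.5 mm and 10.7 degrees, less where a joint would pass 70% of its speed; a pose out of reach is approached as far as the arm can. A call is refused whole if a number of a shift passes 0.0625 or a number of a turn 0.188, either way. A call with a gripper value outside its range is refused whole. "grip" is the opening, from 0 (shut) to 1 (fully open), set as the call begins (left out, the last holds). The fingers move at their own pace and stop on an object; "grip_force" is the grip in N (left out, the last holds). Time passes only in rows, so rows that do not move let the fingers close. It gives the time, the measured TCP pose, the force, the opening and the grip force at its end, in the units of the state.
- r.get_state(): the state, without advancing time (a new reading comes with each control period).
- optics.snapshot(name): name is "side" or "top"; returns a dict with "img" (384x512x3 uint8, red, green, blue), "z_map" (384x512 float32, m along the optical axis (not along the pixel's ray), 0 where there is no reading), "mtx" (3x3 intrinsics, pixels), "R" (3x3) and "t" (3): a world point X has camera coordinates R X + t. Camera axes: x right, y down, z forward; pixel columns grow to the right and rows downward; lengths in m; the calibration is good to about 2 mm. A picture is of the moment at which its call begins.
- r.finish_job(): hands the job in; it is judged then, once.
The state is a dict: "clock": time; "q": joint angles; "qd": joint speeds; "joint_torque": joint torques, N m; "tool_pos": TCP position; "eef_rot": TCP orientation; "contact_force": force on the tool from outside, world axes, zero at the start; "moment": the same for the moment, N m; "opening": opening from 0.0 (shut) to 1.0 (fully open); "finger_force": force on a finger pad.
Only numpy, scipy, OpenCV 4.12 (cv2) and the standard library are available. Lean on these libraries where they do the work, as an engineer would, in place of code of your own. Each camera call takes 0.05 s, during which the arm holds its last target. There are 200 camera calls.

TASK

Lift the counting board clear of the worktop by its handle and tilt it so that its beads roll over the pockets until each of the five pockets holds one; then tip the three left over back into the channel. Set the board down gently and level on the floor of the empty steel tray with the beads still sorted, spill none, and leave the loupe, the jar and the bottle alone.

Things in the scene. Friction and masses are not known exactly. Their poses are not given: they have to be found in the camera images.
- board: counting board: open tray, blue walls 5 mm thick, 38 mm high, white floor; 160 (its x) x 80 mm (its y), 92 mm over the handle posts; about 0.4 kg, loose. Origin: centre of underside, z up. Inside 150 x 70 mm. Channel at its -x end (towards the robot within 0.6 rad); from x = -15 to the +75 mm wall the floor is flat, 20 mm above the underside, with five pockets
- channel (a point): in the board's channel, by its -x end wall (board x = -67 mm, 22 mm above the underside). The channel's floor, x = -75 to -15 mm, rises towards +x from 12 to 20 mm above the underside (7.6 degrees): with the board level, beads lie against the end wall and leave only when the +x end is tipped down clearly more than 8 degrees. Beads roll freely
- handle (a point): centre of the board's black handle bar, 78 mm above its underside at board x = -22, y = 0 mm, axes as the board's: a straight bar 92 mm long along the board's y, 16 mm thick along its x, 20 mm high, on two aluminium posts; 30 mm clear between it and the wall tops. Grip from above, fingers closing along the board's x, with 60 N or more
- tray: empty grey steel tray, 222 x 205 mm over its rim, 17 mm high, on 8 mm rubber feet, fixed to the worktop. Origin: centre of its underside, without the feet; inside floor 194 mm (x) x 177 mm (y), flat, 2 mm above its origin
- pocket_1 (a point): pocket 1 of the board: round, 17.5 mm across, 16 mm deep with a dark bottom, at x = 26, y = -23.0 mm in the board's frame; the point is the centre of a seated bead, 12 mm above the board's underside (a seated bead is flush with the floor, so others roll over it; one may stop on top of it until the channel end is tipped down some 20 degrees)
- pocket_2 (a point): pocket 2 of the board: round, 17.5 mm across, 16 mm deep with a dark bottom, at x = 26, y = 0.0 mm in the board's frame; the point is the centre of a seated bead, 12 mm above the board's underside (a seated bead is flush with the floor, so others roll over it; one may stop on top of it until the channel end is tipped down some 20 degrees)
- pocket_3 (a point): pocket 3 of the board: round, 17.5 mm across, 16 mm deep with a dark bottom, at x = 26, y = 23.0 mm in the board's frame; the point is the centre of a seated bead, 12 mm above the board's underside (a seated bead is flush with the floor, so others roll over it; one may stop on top of it until the channel end is tipped down some 20 degrees)
- pocket_4 (a point): pocket 4 of the board: round, 17.5 mm across, 16 mm deep with a dark bottom, at x = 49, y = -11.5 mm in the board's frame; the point is the centre of a seated bead, 12 mm above the board's underside (a seated bead is flush with the floor, so others roll over it; one may stop on top of it until the channel end is tipped down some 20 degrees)
- pocket_5 (a point): pocket 5 of the board: round, 17.5 mm across, 16 mm deep with a dark bottom, at x = 49, y = 11.5 mm in the board's frame; the point is the centre of a seated bead, 12 mm above the board's underside (a seated bead is flush with the floor, so others roll over it; one may stop on top of it until the channel end is tipped down some 20 degrees)
- bead_1: one of eight alike polished brass ball beads, 16 mm across, 17 g, at the start all in the board's channel; origin: its centre
- bead_2: one of eight alike polished brass ball beads, 16 mm across, 17 g, at the start all in the board's channel; origin: its centre
- bead_3: one of eight alike polished brass ball beads, 16 mm across, 17 g, at the start all in the board's channel; origin: its centre
- bead_4: one of eight alike polished brass ball beads, 16 mm across, 17 g, at the start all in the board's channel; origin: its centre
- bead_5: one of eight alike polished brass ball beads, 16 mm across, 17 g, at the start all in the board's channel; origin: its centre
- bead_6: one of eight alike polished brass ball beads, 16 mm across, 17 g, at the start all in the board's channel; origin: its centre
- bead_7: one of eight alike polished brass ball beads, 16 mm across, 17 g, at the start all in the board's channel; origin: its centre
- bead_8: one of eight alike polished brass ball beads, 16 mm across, 17 g, at the start all in the board's channel; origin: its centre
- loupe: bystander: folded loupe, 26 x 30 x 15 mm, loose, between board and tray; origin: centre of underside
- flux_jar: bystander: small round black jar, 27 mm across, 10 mm high, loose, between board and tray; origin: centre of underside
- polish_bottle: bystander: bottle with maroon cap, 26 mm across, 77 mm high, standing loose between and beyond board and tray; origin: centre of underside

How it is judged:
On the way, in this order (a step that is already met when the one before it is completed fails the run):
1. the board is held by the fingers, clear of the worktop by 15 mm, and tilted by more than 0.1 rad (height (world z) of board above 0.025 m and angle between board's own z axis and vertical above 0.1 rad and contact force between the fingers and board above 0.5 N), for 0.1 s.
2. each pocket holds a bead and the other three beads are in the channel (distance between any of bead_1, bead_2, bead_3, bead_4, bead_5, bead_6, bead_7, bead_8 and pocket_1 below 0.006 m and distance between any of bead_1, bead_2, bead_3, bead_4, bead_5, bead_6, bead_7, bead_8 and pocket_2 below 0.006 m and distance between any of bead_1, bead_2, bead_3, bead_4, bead_5, bead_6, bead_7, bead_8 and pocket_3 below 0.006 m and distance between any of bead_1, bead_2, bead_3, bead_4, bead_5, bead_6, bead_7, bead_8 and pocket_4 below 0.006 m and distance between any of bead_1, bead_2, bead_3, bead_4, bead_5, bead_6, bead_7, bead_8 and pocket_5 below 0.006 m and (distance between bead_1 and pocket_1 below 0.006 m or distance between bead_1 and pocket_2 below 0.006 m or distance between bead_1 and pocket_3 below 0.006 m or distance between bead_1 and pocket_4 below 0.006 m or distance between bead_1 and pocket_5 below 0.006 m or x of bead_1 in the frame of board below -0.02 m) and (distance between bead_2 and pocket_1 below 0.006 m or distance between bead_2 and pocket_2 below 0.006 m or distance between bead_2 and pocket_3 below 0.006 m or distance between bead_2 and pocket_4 below 0.006 m or distance between bead_2 and pocket_5 below 0.006 m or x of bead_2 in the frame of board below -0.02 m) and (distance between bead_3 and pocket_1 below 0.006 m or distance between bead_3 and pocket_2 below 0.006 m or distance between bead_3 and pocket_3 below 0.006 m or distance between bead_3 and pocket_4 below 0.006 m or distance between bead_3 and pocket_5 below 0.006 m or x of bead_3 in the frame of board below -0.02 m) and (distance between bead_4 and pocket_1 below 0.006 m or distance between bead_4 and pocket_2 below 0.006 m or distance between bead_4 and pocket_3 below 0.006 m or distance between bead_4 and pocket_4 below 0.006 m or distance between bead_4 and pocket_5 below 0.006 m or x of bead_4 in the frame of board below -0.02 m) and (distance between bead_5 and pocket_1 below 0.006 m or distance between bead_5 and pocket_2 below 0.006 m or distance between bead_5 and pocket_3 below 0.006 m or distance between bead_5 and pocket_4 below 0.006 m or distance between bead_5 and pocket_5 below 0.006 m or x of bead_5 in the frame of board below -0.02 m) and (distance between bead_6 and pocket_1 below 0.006 m or distance between bead_6 and pocket_2 below 0.006 m or distance between bead_6 and pocket_3 below 0.006 m or distance between bead_6 and pocket_4 below 0.006 m or distance between bead_6 and pocket_5 below 0.006 m or x of bead_6 in the frame of board below -0.02 m) and (distance between bead_7 and pocket_1 below 0.006 m or distance between bead_7 and pocket_2 below 0.006 m or distance between bead_7 and pocket_3 below 0.006 m or distance between bead_7 and pocket_4 below 0.006 m or distance between bead_7 and pocket_5 below 0.006 m or x of bead_7 in the frame of board below -0.02 m) and (distance between bead_8 and pocket_1 below 0.006 m or distance between bead_8 and pocket_2 below 0.006 m or distance between bead_8 and pocket_3 below 0.006 m or distance between bead_8 and pocket_4 below 0.006 m or distance between bead_8 and pocket_5 below 0.006 m or x of bead_8 in the frame of board below -0.02 m)), for 0.2 s.
At the end, for the whole second after the job is handed in: released and at rest, the board lies flat on the tray's floor (tilt under 0.04 rad, underside under 6 mm, centres within 60 mm); each pocket holds a bead (centre within 6 mm of seated), the other three are in the channel (board x below -20 mm) (all of step 2 and horizontal distance between board and tray below 0.06 m and z of board in the frame of tray below 0.006 m and angle between board's own z axis and vertical below 0.04 rad and linear speed of board below 0.02 m/s and angular speed of board below 0.1 rad/s); the robot touches nothing.
It fails at once if a bead has left the board (distance between any of bead_1, bead_2, bead_3, bead_4, bead_5, bead_6, bead_7, bead_8 and board above 0.115 m).
It fails at once if the loupe, jar or bottle is moved by more than 25 mm or tipped over (distance of any of loupe, flux_jar, polish_bottle from where it was at the start of the episode above 0.025 m or angle between any of loupe, flux_jar, polish_bottle's own z axis and vertical above 0.5 rad).
It fails at once if the board is dropped or slammed into the tray (over 60 N) (contact force between board and tray above 60 N).
It fails at once if the board is let go while its underside is more than 10 mm above the tray's floor (z of board in the frame of tray above 0.012 m and contact force between the fingers and board below 0.2 N).
It also fails if it takes over 72 s, if anything falls off the work surface, if the arm or the gripper's body presses on something with over 40 N, if the wrist force passes 120 N, or if a joint passes its speed limit or range.

## Working session

There is one attempt and no reset: what is moved stays moved. The work goes in short steps, Python scripts to look and compute and a tool call to move; the robot and the scene stay as the last step left them, time stands still between calls to the robot, and variables do not carry over. Pictures are saved under pics/ and viewed, at most 10 in all, crops included, and the job is handed in when it is done.

Besides the shell and the picture viewer there is one more tool, called after ">>>" by a JSON object that holds its "method" and its "body". servo_tool: Moves the arm, as the interface text tells. Its arguments: {"type":"object","properties":{"translation":{"type":"array"},"turn":{"type":"array"},"grip":{"type":"number"},"grip_force":{"type":"number"}},"required":["translation","turn"]}

```bash
mkdir -p pics; ls; cat > h.py <<'E'
import numpy as np, cv2
from plant import r, optics
from scipy.spatial.transform import Rotation as Ro
def world(s,u,v,z=None):
    # z None: use depth map; else intersect plane z
    K=s["mtx"];ray=np.linalg.inv(K)@np.array([u,v,1.])
    R=s["R"];t=s["t"]
    if z is None:
        d=s["z_map"][int(round(v)),int(round(u))]; return R.T@(ray*d-t)
    o=-R.T@t; w=R.T@ray; return o+w*(z-o[2])/w[2]
def proj(s,X):
    c=s["R"]@np.array(X)+s["t"]; p=s["mtx"]@c; return p[:2]/p[2]
def save(s,n): cv2.imwrite("pics/"+n,cv2.cvtColor(s["img"],cv2.COLOR_RGB2BGR))
E
python3 - <<'E'
from h import *
st=r.get_state();print(st)
a=optics.snapshot("top");b=optics.snapshot("side")
np.savez("s0.npz",**{"t_"+k:v for k,v in a.items()},**{"s_"+k:v for k,v in b.items()})
im=np.hstack([a["img"],b["img"]]);
save(a,"t0.png");save(b,"s0.png")
for s in(a,b):print(-s["R"].T@s["t"],s["R"][2])
E
```

```text
pics
{'clock': 0.0, 'q': array([-1.17722242,  0.68999524, -0.19455254,  1.5663574 ,  0.15728405,
        0.90248297, -0.21513091]), 'qd': array([ 1.36221508e-03,  1.21756908e-03, -9.16830938e-04, -7.40086243e-05,
        1.75204399e-03,  3.03355270e-04,  7.73541605e-04]), 'joint_torque': array([-1.12118771e-03, -5.27557111e+01, -1.26707632e+00, -1.53420120e+01,
       -5.25962294e-02,  6.64200605e-03,  1.64840453e-04]), 'tool_pos': array([0.21983652, 0.58437832, 0.23790041]), 'eef_rot': array([ 1.78881382e-01,  9.83870212e-01, -9.17758321e-04, -1.18584932e-04]), 'contact_force': array([-0.08798385, -0.38522382,  0.32359587]), 'moment': array([-0.0810397 ,  0.01459404, -0.04425855]), 'finger_force': 0.0, 'opening': 1.0009270824242102}
[0.44853591 0.01195603 0.91586111] [ 0.12607906 -0.00385727 -0.9920127 ]
[ 0.10382109 -0.61513654  0.48657383] [ 0.53702815  0.71721341 -0.44407847]
```

View pics/t0.png

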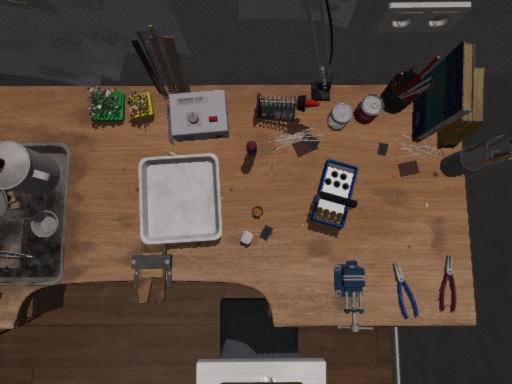

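View pics/s0.png

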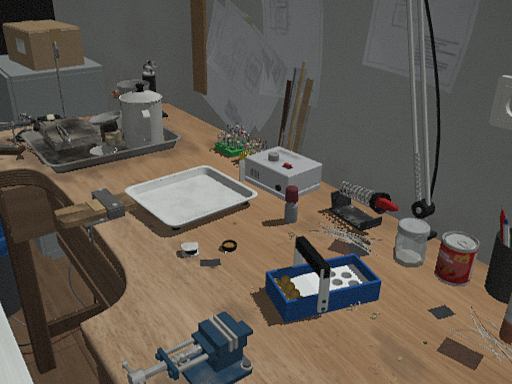

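The top view shows the board at about (336,194), with its handle at (336,199) and beads at (327,215). The tray is at (180,199), the bottle cap at (251,147), and small items at (247,238), (257,212) and (266,232).

```bash
python3 - <<'E'
from h import *
d=np.load("s0.npz");s={k[2:]:d[k] for k in d if k.startswith("t_")}
im=cv2.resize(s["img"][140:250,225:365],None,fx=5.5,fy=5.5,interpolation=cv2.INTER_CUBIC)
cv2.imwrite("pics/c0.png",im[:,:,::-1])
# blue mask
hsv=cv2.cvtColor(s["img"],cv2.COLOR_RGB2HSV)
m=cv2.inRange(hsv,(105,120,60),(125,255,255)); m[:150]=0;m[240:]=0;m[:,:300]=0;m[:,370:]=0
v,u=np.nonzero(m)
P=np.array([world(s,a,b) for a,b in zip(u,v)]);P=P[(P[:,2]>.03)&(P[:,2]<.045)]
print(len(P),np.median(P[:,2]))
rc=cv2.minAreaRect(P[:,:2].astype(np.float32)*1000);print(rc,cv2.boxPoints(rc))
# handle
z=s["z_map"];vv,uu=np.mgrid[160:230,305:365];
Q=np.array([world(s,a,b) for a,b in zip(uu.ravel(),vv.ravel())]);Q=Q[(Q[:,2]>.08)&(Q[:,2]<.1)]
print(len(Q),Q.mean(0),cv2.minAreaRect(Q[:,:2].astype(np.float32)*1000))
# tray
vv,uu=np.mgrid[140:255,130:230];
T=np.array([world(s,a,b) for a,b in zip(uu.ravel(),vv.ravel())])
R=T[(T[:,2]>.019)&(T[:,2]<.032)];print("rim",len(R),np.median(R[:,2]),cv2.minAreaRect(R[:,:2].astype(np.float32)*1000))
F=T[(T[:,2]>.005)&(T[:,2]<.016)];print("floor",len(F),np.median(F[:,2]),F.mean(0))
for n,p in dict(bottle=(251,147),a=(247,238),ring=(257,212),blk=(266,232)).items():print(n,world(s,*p))
E
```

```text
242 0.03802976916817899
((561.4884033203125, -188.11654663085938), (79.59751892089844, 158.75997924804688), 73.8262710571289) [[ 474.16418 -204.22878]
 [ 626.6407  -248.45149]
 [ 648.8126  -172.00432]
 [ 496.33612 -127.7816 ]]
277 [ 0.53993554 -0.18155296  0.08738912] ((540.53271484375, -181.98617553710938), (91.54793548583984, 16.62506103515625), 73.76473236083984)
rim 1519 0.02422261601048266 ((559.3120727539062, 204.45437622070312), (288.56817626953125, 205.61477661132812), 3.5066399574279785)
floor 5501 0.00943332096108035 [0.54821347 0.20794883 0.00968698]
bottle [0.66941952 0.02151421 0.07453422]
a [0.45023726 0.03329022 0.01498372]
ring [0.51619756 0.00764988 0.007457  ]
blk [ 0.46517668 -0.01505482  0.00289244]
```

View pics/c0.png

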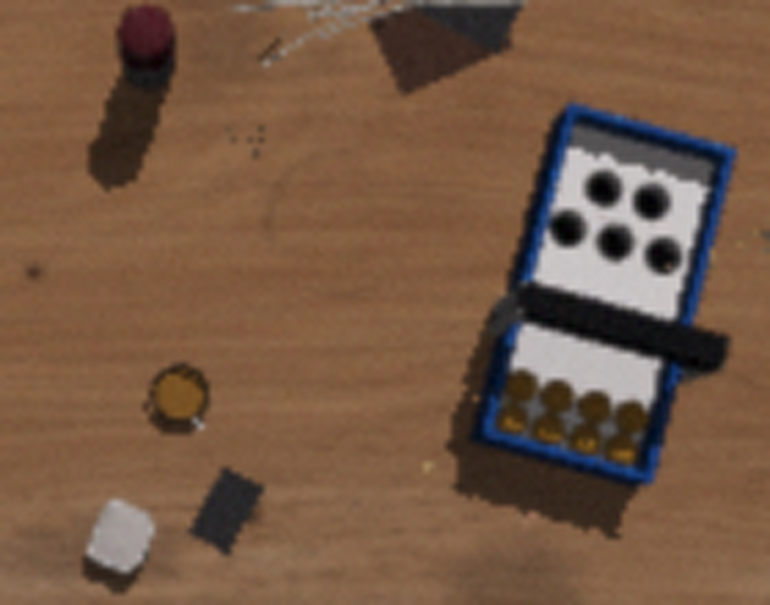

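The board sits at (0.5615, -0.188) with yaw -0.282. The handle measures (0.540, -0.182), which agrees with the board pose and the given sizes. I'll swing the arm over along an arc first.

>>> {"method": "servo_tool", "body": {"translation": [[-0.046,0,0],[-0.046,0,0],[-0.046,0,0],[-0.046,0,0],[-0.046,0,0],[-0.046,0,0],[-0.046,0,0],[-0.046,0,0],[-0.046,0,0],[-0.046,0,0]], "turn": [[0,0,0.0747],[0,0,0.0747],[0,0,0.0747],[0,0,0.0747],[0,0,0.0747],[0,0,0.0747],[0,0,0.0747],[0,0,0.0747],[0,0,0.0747],[0,0,0.0747]], "grip": 1, "grip_force": 60}}

```text
clock: 1.35
tool_pos: [0.5656, 0.2955, 0.2382]
eef_rot: [0.527, 0.85, -0.0, -0.0]
contact_force: [1.0, 0.7, 0.0]
opening: 1.001
finger_force: 0.0
```

>>> {"method": "servo_tool", "body": {"translation": [[-0.046,0,0.004],[-0.046,0,0.004],[-0.046,0,0.004],[-0.046,0,0.004],[-0.046,0,0.004],[-0.046,0,0.004],[-0.046,0,0.004],[-0.046,0,0.004],[-0.046,0,0.004],[-0.046,0,0.004]], "turn": [[0,0,0.0747],[0,0,0.0747],[0,0,0.0747],[0,0,0.0747],[0,0,0.0747],[0,0,0.0747],[0,0,0.0747],[0,0,0.0747],[0,0,0.0747],[0,0,0.0747]]}}

```text
clock: 2.6
tool_pos: [0.6219, -0.1503, 0.1981]
eef_rot: [0.8, 0.599, -0.0, -0.0]
contact_force: [1.0, 0.1, 0.6]
opening: 1.0
finger_force: 0.0
```

```bash
cat >> h.py <<'E'
def info(target=None,yaw=None):
    st=r.get_state();Rm=Ro.from_quat(st["eef_rot"]).as_matrix();p=np.array(st["tool_pos"])
    ty=np.arctan2(Rm[1,1],Rm[0,1])
    print("t",round(st["clock"],2),"p",p.round(4),"tooly",Rm[:,1].round(3),"z",Rm[:,2].round(3),"yaw",round(ty,4),"F",np.round(st["contact_force"],1),"M",np.round(st["moment"],2),"open",round(st["opening"],3),"ff",round(st["finger_force"],1))
    if target is not None: print("tool shift",(Rm.T@(np.array(target)-p)).round(4))
    if yaw is not None: print("turn z",round(-(yaw-ty),4))
    return st,Rm,p
E
python3 - <<'E'
from h import *
info([.5405,-.182,.059],-.283)
# obstacles & tray
d=np.load("s0.npz");s={k[2:]:d[k] for k in d if k.startswith("t_")}
vv,uu=np.mgrid[140:255,130:230];T=np.array([world(s,a,b) for a,b in zip(uu.ravel(),vv.ravel())])
R=T[(T[:,2]>.021)&(T[:,2]<.029)&(abs(T[:,0]-.55)<.13)&(abs(T[:,1]-.2)<.125)]
for k in(0,1):print(np.percentile(R[:,k],[.3,1,50,99,99.7]))
vv,uu=np.mgrid[255:345,320:390];V=np.array([world(s,a,b) for a,b in zip(uu.ravel(),vv.ravel())]);V=V[V[:,2]>.03]
print("vise",V.min(0),V.max(0))
E
```

```text
t 2.6 p [ 0.6219 -0.1503  0.1981] tooly [ 0.96  -0.281 -0.001] z [-0.001  0.    -1.   ] yaw -0.2853 F [1.  0.1 0.6] M [-0.02  0.03  0.01] open 1.0 ff 0.0
tool shift [-0.0534 -0.0691  0.1391]
turn z -0.0023
[0.43700545 0.4393112  0.5522815  0.66485974 0.66663042]
[0.09782814 0.0981129  0.21159249 0.30868197 0.31048318]
vise [ 0.23287332 -0.25816981  0.03257247] [0.44853591 0.01195603 0.91586111]
```

>>> {"method": "servo_tool", "body": {"translation": [[-0.0267,-0.0345,0.01],[-0.0267,-0.0345,0.02],[0,0,0.03],[0,0,0.03],[0,0,0.025],[0,0,0.015],[0,0,0.009],[0,0,0]], "turn": [[0,0,-0.0023],[0,0,0],[0,0,0],[0,0,0],[0,0,0],[0,0,0],[0,0,0],[0,0,0]]}}

```text
clock: 3.6
tool_pos: [0.5411, -0.181, 0.0595]
eef_rot: [0.799, 0.601, -0.0, -0.0]
contact_force: [0.6, -0.7, -0.5]
opening: 1.001
finger_force: 0.0
```

>>> {"method": "servo_tool", "body": {"translation": [[0,0,0],[0,0,0],[0,0,0],[0,0,0],[0,0,0],[0,0,0],[0,0,0],[0,0,0]], "turn": [[0,0,0],[0,0,0],[0,0,0],[0,0,0],[0,0,0],[0,0,0],[0,0,0],[0,0,0]], "grip": 0, "grip_force": 60}}

```text
clock: 4.6
tool_pos: [0.5415, -0.1811, 0.0597]
eef_rot: [0.799, 0.601, 0.0, 0.0]
contact_force: [0.1, -0.7, -0.4]
opening: 0.174
finger_force: 60.0
```

```bash
python3 - <<'E'
from h import *
info([.5405,-.182,.059])
s=optics.snapshot("side");save(s,"s1.png")
im=cv2.resize(s["img"][190:340,230:400],None,fx=4,fy=4,interpolation=cv2.INTER_CUBIC);cv2.imwrite("pics/s1c.png",im[:,:,::-1])
E
```

```text
t 4.6 p [ 0.5415 -0.1811  0.0597] tooly [ 0.961 -0.277  0.001] z [ 0.001 -0.    -1.   ] yaw -0.2807 F [ 0.1 -0.7 -0.4] M [-0.13 -0.02 -0.01] open 0.174 ff 60.0
tool shift [-0.0011 -0.0007  0.0007]
```

View pics/s1c.png

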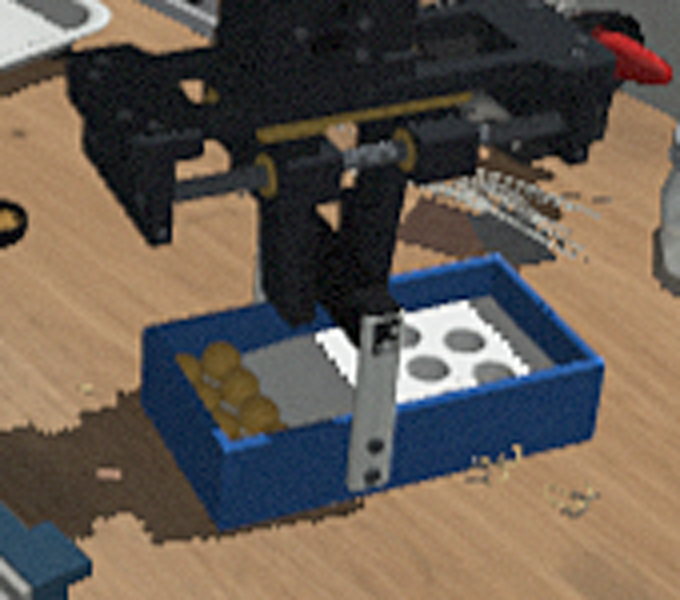

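The grip holds: opening 15 mm on the 16 mm bar, 60 N. The side view shows the pockets clearly at about (430,365) in the crop. Next I lift and start tipping gently.

>>> {"method": "servo_tool", "body": {"translation": [[0,0,-0.004],[0,0,-0.01],[0,0,-0.014],[0,0,-0.014],[0,0,-0.014],[0,0,-0.01],[0,0,-0.004],[0,0,0],[0,0,0],[0,0,0]], "turn": [[0,0,0],[0,0,0],[0,0,0],[0,0,0],[0,0,0],[0,0,0],[0,0,0],[0,0,0],[0,0,0],[0,0,0]]}}

```text
clock: 5.9
tool_pos: [0.5409, -0.181, 0.1292]
eef_rot: [0.799, 0.601, -0.0, -0.0]
contact_force: [0.5, -0.8, -5.4]
opening: 0.17
finger_force: 60.0
```

>>> {"method": "servo_tool", "body": {"translation": [[0,0,0],[0,0,0],[0,0,0],[0,0,0],[0,0,0],[0,0,0],[0,0,0],[0,0,0],[0,0,0],[0,0,0]], "turn": [[0.015,0,0],[0.02,0,0],[0.02,0,0],[0.02,0,0],[0.02,0,0],[0.02,0,0],[0.02,0,0],[0.015,0,0],[0.01,0,0],[0,0,0]]}}

```text
clock: 7.15
tool_pos: [0.5413, -0.1811, 0.1296]
eef_rot: [0.797, 0.599, -0.048, -0.064]
contact_force: [-0.3, 0.1, -5.1]
opening: 0.172
finger_force: 60.0
```

```bash
cat >> h.py <<'E'
def crop(n,view=(150,350,200,420),k=3.6,off=None):
    """side image crop around the board plus predicted board overlay"""
    s=optics.snapshot("side");st,Rm,p=info()
    c=proj(s,p+Rm@np.array([0,.02,.04]))
    u,v=int(c[0]),int(c[1]);im=s["img"][max(0,v-70):v+80,max(0,u-90):u+90]
    im=cv2.resize(im,None,fx=4,fy=4,interpolation=cv2.INTER_CUBIC)
    cv2.imwrite("pics/"+n,im[:,:,::-1]);return s,st,Rm,p
def beads(s,Rm,p):
    """brass pixels in board frame (x,y,z mm)"""
    h=cv2.cvtColor(s["img"],cv2.COLOR_RGB2HSV)
    v,u=np.nonzero(cv2.inRange(h,(12,130,40),(30,255,255)))
    P=np.array([world(s,a,b) for a,b in zip(u,v)])
    B=np.c_[(P-p)@Rm[:,1],(P-p)@Rm[:,0],-(P-p)@Rm[:,2]]*1000+[-22,0,59.5]
    k=(abs(B[:,0])<76)&(abs(B[:,1])<37)&(B[:,2]>5)&(B[:,2]<45)
    return B[k],np.c_[u,v][k]
E
python3 - <<'E'
from h import *
s,st,Rm,p=crop("s2.png")
B,_=beads(s,Rm,p)
H,xe,ye=np.histogram2d(B[:,0],B[:,1],bins=[np.arange(-80,81,10),np.arange(-40,41,10)]);print(H.astype(int));print(np.arange(-80,80,10))
E
```

```text
t 7.2 p [ 0.5412 -0.1811  0.1296] tooly [ 0.949 -0.274 -0.159] z [-0.153  0.044 -0.987] yaw -0.2807 F [ 0.8  0.2 -5. ] M [-0.13 -0.23  0.03] open 0.175 ff 60.0
[[ 0  0  0  0  0  0  0  0]
 [ 0  0 12  1 14  3  5  0]
 [ 0  3 38 16 47 30 19  0]
 [ 0  0  4  1  3  2  1  0]
 [ 0  0  0  0  0  0  0  0]
 [ 0  0  0  0  0  0  0  0]
 [ 0  0  0  0  0  0  0  0]
 [ 0  0  0  0  0  0  0  0]
 [ 0  0  0  0  0  0  0  0]
 [ 0  0  0  0  0  0  0  0]
 [ 0  0  0  0  0  0  0  0]
 [ 0  0  0  0  0  0  0  0]
 [ 0  0  0  0  0  0  0  0]
 [ 0  0  0  0  0  0  0  0]
 [ 0  0  0  0  0  0  0  0]
 [ 0  0  0  0  0  0  0  0]]
[-80 -70 -60 -50 -40 -30 -20 -10   0  10  20  30  40  50  60  70]
```

View pics/s2.png

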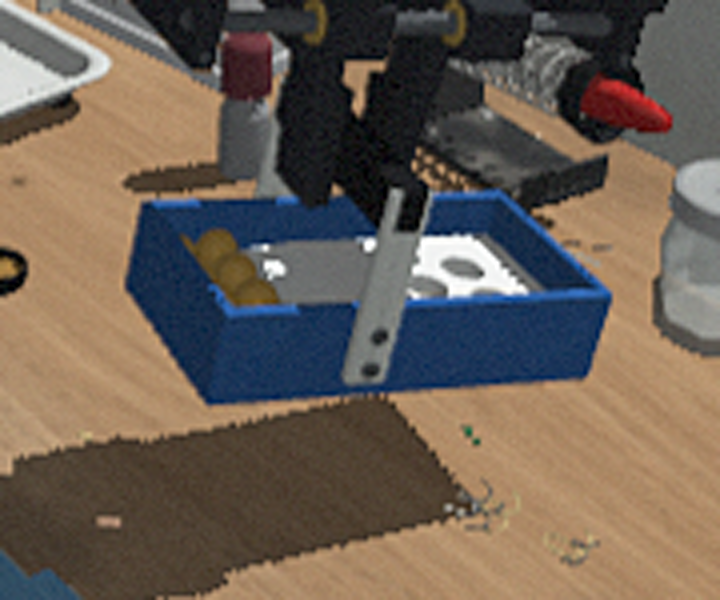

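Tilted 0.16 rad, with the beads still in the channel at (235,265). I tip further in small steps and track the beads numerically.

>>> {"method": "servo_tool", "body": {"translation": [[0,0,0],[0,0,0],[0,0,0],[0,0,0]], "turn": [[0.01,0,0],[0.01,0,0],[0.01,0,0],[0,0,0]]}}

```text
clock: 7.7
tool_pos: [0.5414, -0.1811, 0.1296]
eef_rot: [0.795, 0.599, -0.057, -0.076]
contact_force: [-0.5, 0.2, -4.6]
opening: 0.17
finger_force: 60.0
```

```bash
cat > look.py <<'E'
from h import *
import sys
n=sys.argv[1] if len(sys.argv)>1 else "tmp.png"
s,st,Rm,p=crop(n)
B,_=beads(s,Rm,p)
H,xe,ye=np.histogram2d(B[:,0],B[:,1],bins=[np.arange(-80,81,10),np.arange(-40,41,10)])
for x,row in zip(xe,H.astype(int)):
    if row.sum():print(int(x),row)
np.savez("last.npz",img=s["img"],z=s["z_map"])
E
python3 look.py
```

```text
t 7.75 p [ 0.5413 -0.181   0.1296] tooly [ 0.944 -0.272 -0.189] z [-0.181  0.052 -0.982] yaw -0.2806 F [ 0.4  0.7 -4.7] M [-0.2  -0.26  0.04] open 0.174 ff 60.0
-70 [0 0 7 2 9 1 6 0]
-60 [ 0  0 40 12 53 27 19  0]
-50 [0 0 6 0 5 3 2 0]
```

```bash
cat >> h.py <<'E'
def boardtilt(s,Rm,p):
    h=cv2.cvtColor(s["img"],cv2.COLOR_RGB2HSV)
    v,u=np.nonzero(cv2.inRange(h,(105,120,40),(125,255,255)))
    P=np.array([world(s,a,b) for a,b in zip(u,v)])
    B=np.c_[(P-p)@Rm[:,1],(P-p)@Rm[:,0],-(P-p)@Rm[:,2]]*1000+[-22,0,59.5]
    B=B[(abs(B[:,0])<90)&(abs(B[:,1])<50)]
    # near outer wall pixels: top edge z per x-bin
    for x0 in range(-80,80,20):
        k=(B[:,0]>x0)&(B[:,0]<x0+20);w=B[k]
        if len(w)>10:print(x0,"zmax",np.percentile(w[:,2],97).round(1),"zmin",w[:,2].min().round(1),"y",np.percentile(w[:,1],[2,98]).round(1))
E
python3 - <<'E'
from h import *
s=optics.snapshot("side");st,Rm,p=info();boardtilt(s,Rm,p)
E
```

```text
t 7.8 p [ 0.5412 -0.181   0.1296] tooly [ 0.944 -0.272 -0.189] z [-0.182  0.052 -0.982] yaw -0.2807 F [ 0.5 -0.1 -5.6] M [-0.14 -0.28  0.02] open 0.169 ff 60.0
-80 zmax 37.0 zmin -0.9 y [-43.1  34.6]
-60 zmax 36.3 zmin -0.3 y [-43.4  34.5]
-40 zmax 36.6 zmin -0.9 y [-43.2  34.9]
-20 zmax 36.1 zmin 0.2 y [-43.2  35.5]
0 zmax 36.3 zmin -1.3 y [-43.3  34.7]
20 zmax 36.2 zmin 0.3 y [-43.3  28.9]
40 zmax 36.6 zmin -1.2 y [-43.3  34.8]
60 zmax 37.0 zmin 0.1 y [-43.1  34.6]
```

>>> {"method": "servo_tool", "body": {"translation": [[0,0,0],[0,0,0],[0,0,0],[0,0,0]], "turn": [[0.01,0,0],[0.01,0,0],[0.01,0,0],[0,0,0]]}}

```text
clock: 8.3
tool_pos: [0.5414, -0.1811, 0.1296]
eef_rot: [0.794, 0.598, -0.066, -0.088]
contact_force: [0.6, -0.3, -5.0]
opening: 0.172
finger_force: 60.0
```

```bash
python3 look.py
```

```text
t 8.35 p [ 0.5413 -0.1811  0.1296] tooly [ 0.938 -0.27  -0.218] z [-0.21   0.061 -0.976] yaw -0.2806 F [-0.3  0.9 -5.6] M [-0.18 -0.28 -0.  ] open 0.173 ff 60.0
-70 [0 0 1 1 5 0 2 0]
-60 [ 0  0 37 17 48 27 23  0]
-50 [ 0  1 30  8 37 13 16  0]
-40 [ 0  7 22  6 25 19  8  0]
```

The board has not slipped, and the beads have started rolling at 0.22 rad. I let them out briefly and then flatten.

>>> {"method": "servo_tool", "body": {"translation": [[0,0,0],[0,0,0],[0,0,0],[0,0,0]], "turn": [[0,0,0],[0,0,0],[-0.02,0,0],[-0.03,0,0]]}}

```text
clock: 8.85
tool_pos: [0.5411, -0.181, 0.1296]
eef_rot: [0.796, 0.599, -0.051, -0.067]
contact_force: [0.3, -0.1, -5.8]
opening: 0.178
finger_force: 60.0
```

```bash
python3 look.py s3.png
```

```text
t 8.9 p [ 0.5403 -0.1809  0.1299] tooly [ 0.947 -0.273 -0.168] z [-0.161  0.047 -0.986] yaw -0.2809 F [-2.7  0.7 -6. ] M [-0.08  0.08  0.03] open 0.173 ff 60.0
-20 [ 0  0 10  2 16  2 10  0]
-10 [ 1  0  3 13 38 25 19  0]
20 [ 1 21  0  0  0  0  0  0]
30 [ 1  7 34 26 37  0  0  0]
40 [0 0 4 1 1 0 0 0]
```

View pics/s3.png

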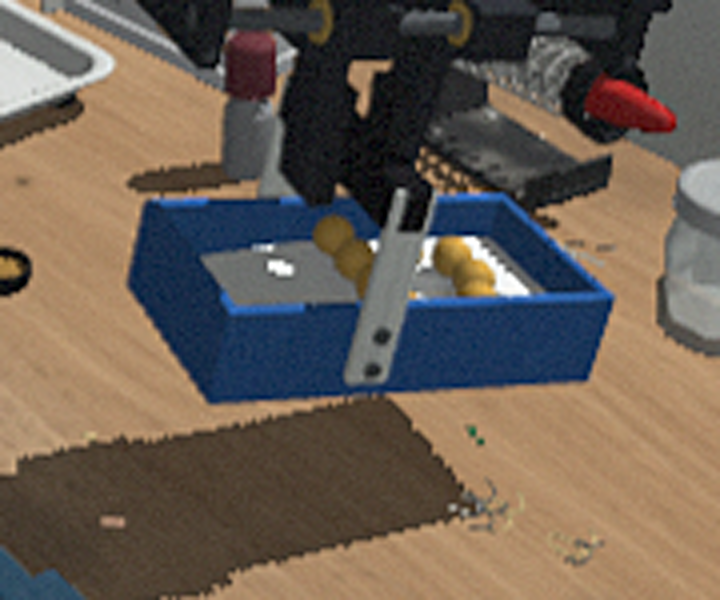

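All eight are out: four are at (330-370,255) and the others at (465,270) over the pockets. I now flatten.

>>> {"method": "servo_tool", "body": {"translation": [[0,0,0],[0,0,0],[0,0,0],[0,0,0],[0,0,0],[0,0,0],[0,0,0],[0,0,0]], "turn": [[-0.03,0,0],[-0.03,0,0],[-0.03,0,0],[-0.03,0,0],[-0.02,0,0],[-0.01,0,0],[0,0,0],[0,0,0]]}}

```text
clock: 9.9
tool_pos: [0.5414, -0.1811, 0.1297]
eef_rot: [0.799, 0.601, -0.006, -0.008]
contact_force: [0.1, -0.7, -5.2]
opening: 0.17
finger_force: 60.1
```

```bash
python3 look.py s4.png
```

```text
t 9.95 p [ 0.5414 -0.1811  0.1296] tooly [ 0.961 -0.277 -0.02 ] z [-0.019  0.006 -1.   ] yaw -0.2807 F [-1.  -0.9 -5.7] M [-0.01  0.21  0.02] open 0.17 ff 60.1
20 [7 7 0 0 0 4 0 0]
30 [1 1 0 0 0 0 0 0]
40 [ 0  0 10 23 11  3  0  0]
50 [ 0  9 27 17 10  7 13  0]
60 [ 2 24  0 19 25 27 15  0]
70 [0 1 0 1 0 0 0 0]
```

View pics/s4.png

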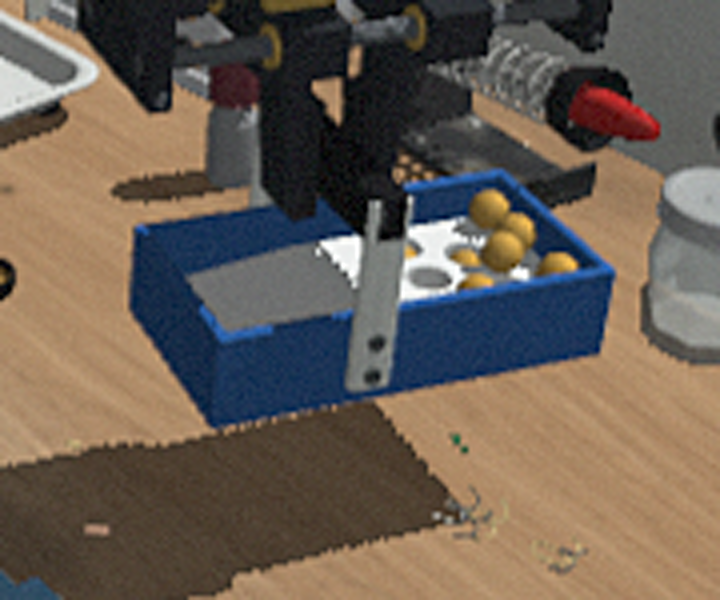

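Flat again. Free beads are at (490,208), (515,228), (503,250) and (560,265), low ones at (465,258), (410,250) and (475,285), and the pocket at (432,277) is empty. I match these to the pocket positions.

```bash
cat > pk.py <<'E'
from h import *
PK={1:(26,-23),2:(26,0),3:(26,23),4:(49,-11.5),5:(49,11.5)}
def b2w(Rm,p,b):
    b=np.array(b,float)-[-22,0,59.5]; return p+(Rm[:,1]*b[0]+Rm[:,0]*b[1]-Rm[:,2]*b[2])/1000
def scan(s,Rm,p,dy=-1.5,pr=True):
    c=proj(s,p+Rm@np.array([0,.02,.04]));o=np.array([int(c[0])-90,int(c[1])-70])
    out={}
    for k,(x,y) in PK.items():
        q=proj(s,b2w(Rm,p,(x,y+dy,20)))
        g=s["img"][int(q[1])-1:int(q[1])+2,int(q[0])-1:int(q[0])+2].reshape(-1,3).mean(0).round()
        z=world(s,*q);bz=((z-p)@-Rm[:,2])*1000+59.5
        print("pocket",k,"crop px",((q-o)*4).round(),"rgb",g,"height of surface there",bz.round(1))
E
python3 - <<'E'
from pk import *
s=optics.snapshot("side");st,Rm,p=info();scan(s,Rm,p)
B,uv=beads(s,Rm,p)
c=proj(s,p+Rm@np.array([0,.02,.04]));o=np.array([int(c[0])-90,int(c[1])-70])
# cluster: local tops
m=np.zeros((384,512),np.uint8);m[uv[:,1],uv[:,0]]=1
n,l=cv2.connectedComponents(m)
lab=l[uv[:,1],uv[:,0]]
for i in range(1,n):
    k=lab==i
    if k.sum()>3:print(i,k.sum(),"crop",((uv[k].mean(0)-o)*4).round(),"board mean",B[k].mean(0).round(1),"zmax",B[k][:,2].max().round(1))
E
```

```text
t 10.0 p [ 0.5413 -0.1811  0.1296] tooly [ 0.961 -0.277 -0.02 ] z [-0.019  0.006 -1.   ] yaw -0.2807 F [-0.3  0.1 -5.1] M [-0.    0.2   0.02] open 0.175 ff 60.1
pocket 1 crop px [462. 302.] rgb [ 31.  63. 110.] height of surface there 33.8
pocket 2 crop px [430. 270.] rgb [151. 153. 152.] height of surface there 16.0
pocket 3 crop px [401. 239.] rgb [115. 119. 116.] height of surface there 68.9
pocket 4 crop px [499. 276.] rgb [112. 105.  90.] height of surface there 16.3
pocket 5 crop px [468. 245.] rgb [159. 155. 145.] height of surface there 16.5
1 207 crop [498. 231.] board mean [57.1  3.6 28.6] zmax 36.5
3 34 crop [556. 262.] board mean [ 63.  -27.   32.1] zmax 34.5
4 15 crop [474. 280.] board mean [ 26.7 -29.1  32.3] zmax 33.8
```

>>> {"method": "servo_tool", "body": {"translation": [[0,0,0],[0,0,0],[0,0,0],[0,0,0],[0,0,0],[0,0,0]], "turn": [[-0.02,0,0],[-0.02,0,0],[-0.02,0,0],[-0.02,0,0],[-0.02,0,0],[0,0,0]]}}

```text
clock: 10.75
tool_pos: [0.5406, -0.1809, 0.1297]
eef_rot: [0.798, 0.601, 0.024, 0.032]
contact_force: [-0.6, -0.2, -5.7]
opening: 0.176
finger_force: 60.1
```

```bash
cat > look.py <<'E'
from pk import *
import sys
s,st,Rm,p=crop(sys.argv[1])
scan(s,Rm,p)
B,uv=beads(s,Rm,p)
c=proj(s,p+Rm@np.array([0,.02,.04]));o=np.array([int(c[0])-90,int(c[1])-70])
m=np.zeros((384,512),np.uint8);m[uv[:,1],uv[:,0]]=1
n,l=cv2.connectedComponents(m);lab=l[uv[:,1],uv[:,0]]
for i in range(1,n):
    k=lab==i
    if k.sum()>3:print(k.sum(),"crop",((uv[k].mean(0)-o)*4).round(),"mean",B[k].mean(0).round(1),"xr",B[k][:,0].min().round(),B[k][:,0].max().round(),"zmax",B[k][:,2].max().round(1))
E
python3 look.py s5.png
```

```text
t 10.8 p [ 0.541  -0.181   0.1297] tooly [ 0.958 -0.276  0.08 ] z [ 0.077 -0.022 -0.997] yaw -0.2808 F [ 0.5 -0.3 -5. ] M [ 0.03  0.39 -0.02] open 0.171 ff 60.1
pocket 1 crop px [463. 297.] rgb [ 33.  71. 122.] height of surface there 33.3
pocket 2 crop px [432. 265.] rgb [137. 140. 140.] height of surface there 14.9
pocket 3 crop px [402. 235.] rgb [160. 163. 162.] height of surface there 14.6
pocket 4 crop px [501. 266.] rgb [110. 104.  89.] height of surface there 15.2
pocket 5 crop px [469. 236.] rgb [160. 165. 166.] height of surface there 15.3
213 crop [494. 221.] mean [55.   3.2 28.9] xr 42.0 69.0 zmax 35.3
8 crop [401. 246.] mean [23.7 18.  17.8] xr 21.0 26.0 zmax 19.8
38 crop [551. 251.] mean [ 60.8 -27.3  31.8] xr 54.0 73.0 zmax 35.4
16 crop [470. 276.] mean [ 25.2 -30.1  32.8] xr 20.0 30.0 zmax 33.8
```

View pics/s5.png

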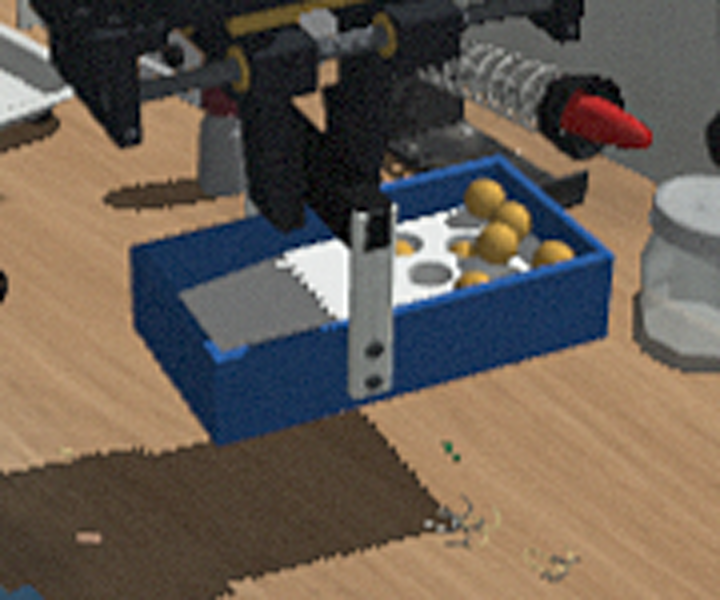

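Pockets 3 (405,246) and 5 (460,250) hold beads and pocket 2 (432,273) is empty. Pockets 1 and 4 are hidden by the beads at (470,276) and (497,242). I tip back further.

>>> {"method": "servo_tool", "body": {"translation": [[0,0,0],[0,0,0],[0,0,0],[0,0,0]], "turn": [[-0.02,0,0],[-0.02,0,0],[0,0,0],[0,0,0]]}}

```text
clock: 11.3
tool_pos: [0.5412, -0.1811, 0.1297]
eef_rot: [0.798, 0.6, 0.036, 0.048]
contact_force: [0.2, -0.3, -5.6]
opening: 0.171
finger_force: 60.1
```

```bash
python3 look.py s6.png
```

```text
t 11.35 p [ 0.5414 -0.1811  0.1297] tooly [ 0.954 -0.275  0.12 ] z [ 0.115 -0.033 -0.993] yaw -0.2807 F [-0.5 -0.6 -4.7] M [ 0.08  0.47 -0.01] open 0.171 ff 60.1
pocket 1 crop px [460. 295.] rgb [ 39.  81. 139.] height of surface there 34.8
pocket 2 crop px [428. 263.] rgb [120. 123. 122.] height of surface there 14.6
pocket 3 crop px [399. 233.] rgb [99. 78. 37.] height of surface there 24.7
pocket 4 crop px [498. 262.] rgb [174. 135.  63.] height of surface there 33.4
pocket 5 crop px [466. 232.] rgb [148. 118.  57.] height of surface there 25.5
59 crop [399. 224.] mean [24.4 17.9 26.9] xr 20.0 30.0 zmax 35.0
77 crop [453. 230.] mean [40.   4.5 26.9] xr 34.0 48.0 zmax 34.2
50 crop [485. 266.] mean [ 34.3 -28.2  32.4] xr 20.0 44.0 zmax 35.1
```

>>> {"method": "servo_tool", "body": {"translation": [[0,0,0],[0,0,0]], "turn": [[0.02,0,0],[0.02,0,0]]}}

```text
clock: 11.6
tool_pos: [0.5415, -0.1811, 0.1298]
eef_rot: [0.798, 0.601, 0.024, 0.032]
contact_force: [0.3, 0.2, -5.5]
opening: 0.169
finger_force: 60.1
```

```bash
python3 look.py s7.png
```

```text
t 11.65 p [ 0.5422 -0.1813  0.1298] tooly [ 0.958 -0.276  0.08 ] z [ 0.076 -0.022 -0.997] yaw -0.2806 F [ 1.3  0.5 -5.5] M [0.01 0.31 0.01] open 0.169 ff 60.1
pocket 1 crop px [462. 296.] rgb [ 37.  81. 140.] height of surface there 34.6
pocket 2 crop px [430. 264.] rgb [124. 125. 125.] height of surface there 15.2
pocket 3 crop px [401. 234.] rgb [151. 127.  80.] height of surface there 24.0
pocket 4 crop px [500. 265.] rgb [164. 128.  59.] height of surface there 33.5
pocket 5 crop px [468. 235.] rgb [164. 135.  78.] height of surface there 25.8
81 crop [454. 233.] mean [39.7  4.8 26.6] xr 33.0 50.0 zmax 33.8
20 crop [399. 235.] mean [22.2 16.  23.8] xr 19.0 27.0 zmax 31.8
46 crop [487. 269.] mean [ 33.7 -28.4  32.3] xr 19.0 46.0 zmax 34.4
```

View pics/s7.png

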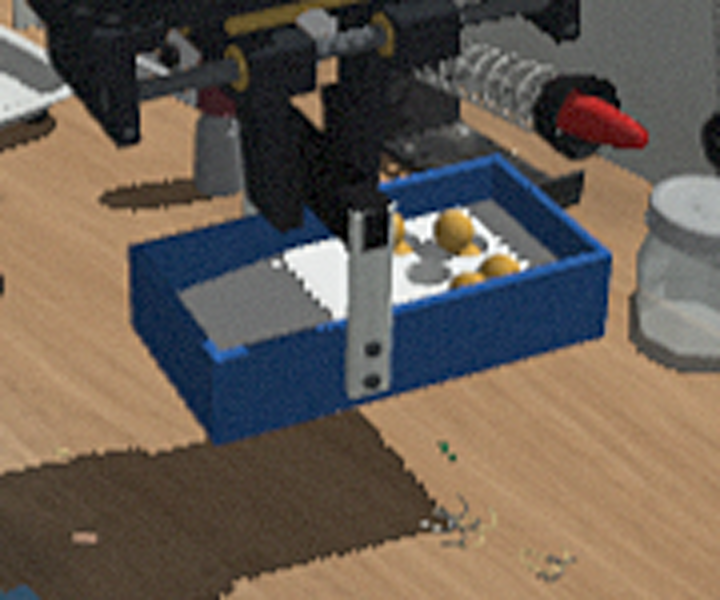

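Stacked beads sit over pocket 5 (455,230) and pocket 3 (398,228), and two lie along the near wall at (497,265) and (465,280). Pocket 2 at (428,272) is still empty. I tip the channel end down about 22° to bring the free beads back.

>>> {"method": "servo_tool", "body": {"translation": [[0,0,0],[0,0,0],[0,0,0],[0,0,0],[0,0,0],[0,0,0],[0,0,0],[0,0,0],[0,0,0],[0,0,0]], "turn": [[-0.03,0,0],[-0.03,0,0],[-0.03,0,0],[-0.03,0,0],[-0.03,0,0],[-0.03,0,0],[-0.03,0,0],[-0.03,0,0],[-0.03,0,0],[-0.03,0,0]]}}

```text
clock: 12.9
tool_pos: [0.5545, -0.1852, 0.1467]
eef_rot: [0.786, 0.597, 0.098, 0.128]
contact_force: [4.8, 1.5, -4.7]
opening: 0.175
finger_force: 59.9
```

>>> {"method": "servo_tool", "body": {"translation": [[0,0,0],[0,0,0],[0,0,0],[0,0,0]], "turn": [[-0.02,0,0],[0,0,0],[0,0,0],[0,0,0]]}}

```text
clock: 13.4
tool_pos: [0.5576, -0.1867, 0.1513]
eef_rot: [0.788, 0.592, 0.101, 0.131]
contact_force: [-0.3, 0.5, -5.6]
opening: 0.172
finger_force: 60.1
```

```bash
python3 look.py s8.png
```

```text
t 13.45 p [ 0.5577 -0.1867  0.1513] tooly [ 0.908 -0.263  0.327] z [ 0.315 -0.087 -0.945] yaw -0.2825 F [-0.3 -1.1 -5.2] M [0.2  0.91 0.06] open 0.173 ff 60.1
pocket 1 crop px [462. 280.] rgb [ 53.  88. 139.] height of surface there 35.6
pocket 2 crop px [429. 250.] rgb [120. 122. 121.] height of surface there 13.4
pocket 3 crop px [397. 222.] rgb [159. 131.  77.] height of surface there 25.1
pocket 4 crop px [499. 238.] rgb [117. 118. 116.] height of surface there 15.8
pocket 5 crop px [465. 210.] rgb [147. 125.  81.] height of surface there 26.8
88 crop [449. 210.] mean [40.9  5.8 26.8] xr 34.0 50.0 zmax 34.9
86 crop [382. 222.] mean [18.2 16.7 27.1] xr 12.0 28.0 zmax 35.0
13 crop [491. 249.] mean [ 44.5 -14.4  18.1] xr 41.0 50.0 zmax 19.9
77 crop [214. 364.] mean [-69.2 -12.4  27.1] xr -74.0 -64.0 zmax 37.4
```

View pics/s8.png

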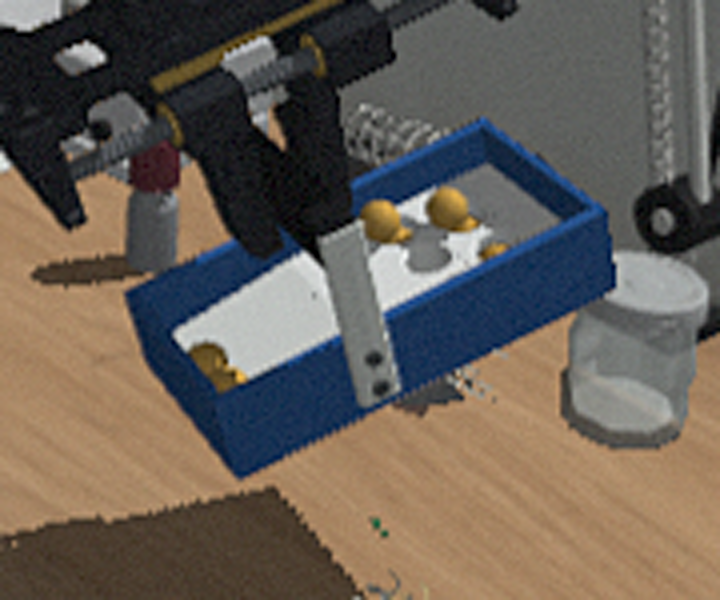

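Two beads are in the channel at (215,368), and two are stacked over pocket 3 (380,220) and pocket 5 (447,208). Pocket 4 is filled (491,249). Tilt saturated at 0.33 rad, so I check which joint is limiting.

```bash
python3 - <<'E'
from h import *
st,Rm,p=info();print(st["q"].round(3))
E
```

```text
t 13.45 p [ 0.5577 -0.1867  0.1513] tooly [ 0.908 -0.263  0.327] z [ 0.315 -0.087 -0.945] yaw -0.2825 F [-0.3 -1.1 -5.2] M [0.2  0.91 0.06] open 0.173 ff 60.1
[ 0.195  0.691  0.071  2.095 -1.     0.043  0.954]
```

Joints 5 and 6 are at their limits. I raise the board and move it slightly outward to free the wrist, then finish the tilt.

>>> {"method": "servo_tool", "body": {"translation": [[0,0.008,-0.01],[0,0.012,-0.018],[0,0.012,-0.018],[0,0.012,-0.018],[0,0.012,-0.018],[0,0.006,-0.01],[0,0,0]], "turn": [[0,0,0],[0,0,0],[0,0,0],[0,0,0],[0,0,0],[0,0,0],[0,0,0]]}}

```text
clock: 14.32
tool_pos: [0.5853, -0.1947, 0.259]
eef_rot: [0.788, 0.593, 0.102, 0.132]
contact_force: [1.3, -0.6, -5.2]
opening: 0.169
finger_force: 60.1
```

```bash
sed -i '$a print("q",st["q"].round(2))' look.py; python3 look.py s9.png
```

```text
t 14.38 p [ 0.5846 -0.1945  0.2581] tooly [ 0.908 -0.262  0.327] z [ 0.315 -0.087 -0.945] yaw -0.2807 F [-1.3 -0.2 -6.5] M [ 0.22  1.03 -0.  ] open 0.176 ff 60.1
pocket 1 crop px [470. 274.] rgb [25. 50. 84.] height of surface there 32.0
pocket 2 crop px [432. 251.] rgb [115. 116. 115.] height of surface there 15.4
pocket 3 crop px [396. 228.] rgb [113.  89.  42.] height of surface there 25.1
pocket 4 crop px [506. 235.] rgb [110. 111. 111.] height of surface there 38.1
pocket 5 crop px [468. 213.] rgb [116.  91.  42.] height of surface there 24.5
98 crop [452. 207.] mean [40.8  5.9 28. ] xr 33.0 51.0 zmax 34.9
36 crop [393. 223.] mean [22.1 15.6 26.5] xr 19.0 28.0 zmax 34.7
38 crop [212. 355.] mean [-67.4 -11.4  27.7] xr -70.0 -63.0 zmax 29.7
q [-0.11  0.6   0.58  1.93 -0.81  0.47  0.74]
```

Wrist freed. I add roll with -y down to steer the bead on pocket 5 towards pocket 2.

>>> {"method": "servo_tool", "body": {"translation": [[0,0,0],[0,0,0],[0,0,0],[0,0,0],[0,0,0],[0,0,0]], "turn": [[0,0.03,0],[0,0.04,0],[0,0.04,0],[0,0.04,0],[0,0.03,0],[0,0,0]]}}

```text
clock: 15.12
tool_pos: [0.5839, -0.1961, 0.2576]
eef_rot: [0.777, 0.602, 0.171, 0.078]
contact_force: [-0.4, -0.1, -6.0]
opening: 0.167
finger_force: 60.1
```

```bash
python3 look.py s10.png
```

```text
t 15.18 p [ 0.5842 -0.1955  0.2578] tooly [ 0.908 -0.263  0.326] z [ 0.359  0.085 -0.93 ] yaw -0.2823 F [-0.1 -0.3 -5.8] M [-0.25  1.03 -0.01] open 0.178 ff 60.1
pocket 1 crop px [469. 282.] rgb [ 71.  95. 131.] height of surface there 37.0
pocket 2 crop px [430. 249.] rgb [111. 113. 112.] height of surface there 14.5
pocket 3 crop px [393. 218.] rgb [147. 127.  86.] height of surface there 28.9
pocket 4 crop px [504. 239.] rgb [108. 112. 114.] height of surface there 15.4
pocket 5 crop px [465. 207.] rgb [153. 121.  58.] height of surface there 30.3
90 crop [458. 211.] mean [40.3  1.6 28.1] xr 35.0 51.0 zmax 34.9
27 crop [394. 214.] mean [22.3 14.4 27.9] xr 17.0 29.0 zmax 35.2
22 crop [499. 254.] mean [ 44.4 -16.4  17.8] xr 41.0 50.0 zmax 20.0
56 crop [217. 369.] mean [-69.1 -16.3  27.1] xr -73.0 -64.0 zmax 29.6
q [ 0.12  0.58  0.38  1.91 -0.91  0.55  0.92]
```

View pics/s10.png

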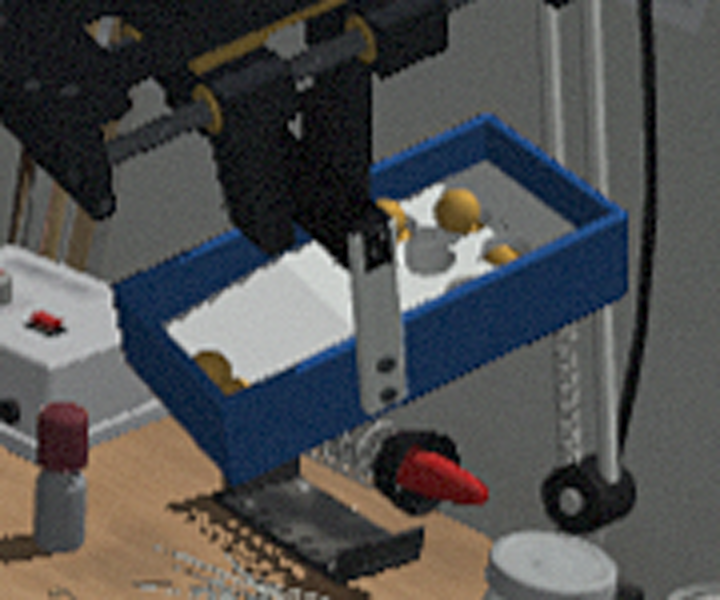

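```bash
python3 - <<'E'
from pk import *
s=optics.snapshot("side");st,Rm,p=info()
c=proj(s,p+Rm@np.array([0,.02,.04]));o=np.array([int(c[0])-90,int(c[1])-70])
for y in(-27,-11,5): print(y,((proj(s,b2w(Rm,p,(-67,y-1.5,22)))-o)*4+[2,5]).round())
E
```

```text
t 15.22 p [ 0.5845 -0.195   0.2579] tooly [ 0.908 -0.262  0.326] z [ 0.359  0.086 -0.929] yaw -0.2814 F [-0.5  0.  -6.3] M [-0.22  0.95  0.01] open 0.179 ff 60.1
-27 [248. 405.]
-11 [224. 379.]
5 [201. 354.]
```

>>> {"method": "servo_tool", "body": {"translation": [[0,0,0],[0,0,0],[0,0,0],[0,0,0]], "turn": [[-0.02,0.02,0],[-0.02,0.02,0],[-0.02,0.02,0],[0,0,0]]}}

```text
clock: 15.72
tool_pos: [0.5843, -0.1954, 0.2583]
eef_rot: [0.768, 0.599, 0.212, 0.083]
contact_force: [0.5, 0.5, -6.0]
opening: 0.175
finger_force: 60.1
```

```bash
python3 look.py s11.png
```

```text
t 15.78 p [ 0.5848 -0.1951  0.2585] tooly [ 0.884 -0.269  0.382] z [ 0.425  0.127 -0.896] yaw -0.2951 F [-0.2 -0.1 -5.2] M [-0.33  1.18  0.02] open 0.17 ff 60.1
pocket 1 crop px [471. 282.] rgb [ 93. 100. 106.] height of surface there 36.9
pocket 2 crop px [432. 246.] rgb [109. 111. 111.] height of surface there 13.6
pocket 3 crop px [394. 212.] rgb [173. 142.  81.] height of surface there 13.9
pocket 4 crop px [506. 234.] rgb [105. 109. 108.] height of surface there 13.3
pocket 5 crop px [467. 200.] rgb [183. 145.  72.] height of surface there 31.0
89 crop [453. 211.] mean [36.7 -0.1 29.6] xr 30.0 50.0 zmax 35.9
49 crop [386. 218.] mean [17.  12.  29.6] xr 11.0 28.0 zmax 35.8
29 crop [504. 250.] mean [ 45.  -17.   17.6] xr 41.0 50.0 zmax 19.8
56 crop [224. 386.] mean [-69.5 -18.9  26.8] xr -74.0 -64.0 zmax 30.5
q [ 0.3   0.56  0.16  1.95 -0.97  0.46  1.02]
```

My picture count is now 11, one over the allowance of 10 by miscounting, so I view no more. From here I use numeric detection only, fitting spheres to the depth points.

```bash
cat > look.py <<'E'
from pk import *
def fit(s,Rm,p):
    B,uv=beads(s,Rm,p)
    vr=s["R"].T@(np.linalg.inv(s["mtx"])@np.r_[uv.mean(0),1]);vr/=np.linalg.norm(vr)
    view=np.array([vr@Rm[:,1],vr@Rm[:,0],-vr@Rm[:,2]])
    g=np.stack(np.meshgrid(np.arange(-70,70,2),np.arange(-30,30,2),np.arange(8,42,2),indexing="ij"),-1).reshape(-1,3)
    used=np.zeros(len(B),bool)
    for _ in range(10):
        Q=B[~used]
        if len(Q)<5:break
        best=(0,None)
        d=np.linalg.norm(g[:,None]-Q[None],axis=2)
        ok=(abs(d-8)<1.3)&(((Q[None]-g[:,None])@view)<2)
        sc=ok.sum(1)-2*(d<6).sum(1)
        i=sc.argmax()
        if sc[i]<5:break
        top=g[sc>=sc[i]-1].mean(0)
        print("bead",top.round(0),"n",sc[i])
        used|=np.linalg.norm(B-top,axis=1)<10.5
    print("unused",(~used).sum(), B[~used].mean(0).round() if (~used).any() else "")
if __name__=="__main__":
    s=optics.snapshot("side");st,Rm,p=info();print("q",st["q"].round(2))
    fit(s,Rm,p);scan(s,Rm,p)
E
python3 look.py
```

```text
t 15.82 p [ 0.5851 -0.1949  0.2586] tooly [ 0.884 -0.268  0.382] z [ 0.426  0.127 -0.896] yaw -0.2944 F [-0.4  0.9 -6.2] M [-0.26  1.25  0.01] open 0.171 ff 60.1
q [ 0.3   0.56  0.16  1.95 -0.97  0.46  1.02]
bead [30. -2. 26.] n 60
bead [-70. -14.  20.] n 30
bead [ 46. -14.  10.] n 22
bead [-14.   0.  15.] n 15
bead [-14.   0.  15.] n 15
bead [-14.   0.  15.] n 15
bead [-14.   0.  15.] n 15
bead [-14.   0.  15.] n 15
bead [-14.   0.  15.] n 15
bead [-14.   0.  15.] n 15
unused 57 [ 3.  0. 21.]
pocket 1 crop px [471. 281.] rgb [ 87.  97. 111.] height of surface there 36.9
pocket 2 crop px [432. 246.] rgb [84. 76. 56.] height of surface there 24.0
pocket 3 crop px [394. 212.] rgb [119. 122. 123.] height of surface there 14.8
pocket 4 crop px [506. 233.] rgb [104. 106. 106.] height of surface there 14.3
pocket 5 crop px [467. 200.] rgb [110. 113. 113.] height of surface there 14.2
```

>>> {"method": "servo_tool", "body": {"translation": [[0,0,0],[0,0,0],[0,0,0]], "turn": [[0,0,0],[0,0,0],[0,0,0]]}}

```text
clock: 16.2
tool_pos: [0.5852, -0.1948, 0.2587]
eef_rot: [0.767, 0.599, 0.213, 0.083]
contact_force: [-0.8, -0.1, -5.2]
opening: 0.175
finger_force: 60.1
```

```bash
sed -i 's/top=g\[sc>=sc\[i\]-1\].mean(0)/k=(sc>=sc[i]-2)\&(np.linalg.norm(g-g[i],axis=1)<5);top=g[k].mean(0)/' look.py; python3 look.py
```

```text
t 16.25 p [ 0.5851 -0.1948  0.2587] tooly [ 0.884 -0.268  0.382] z [ 0.426  0.128 -0.896] yaw -0.2942 F [-0.2 -0.1 -5.4] M [-0.32  1.19 -0.05] open 0.171 ff 60.1
q [ 0.3   0.56  0.16  1.95 -0.97  0.46  1.02]
bead [-68. -12.  22.] n 39
bead [-30. -28.  26.] n 23
bead [45.  7. 10.] n 23
bead [ 46. -16.  10.] n 19
bead [23. 18. 10.] n 16
bead [-54. -28.  22.] n 14
bead [-68. -28.  21.] n 11
unused 3 [-3.  1. 24.]
pocket 1 crop px [471. 284.] rgb [ 79.  92. 111.] height of surface there 37.5
pocket 2 crop px [432. 249.] rgb [106. 107. 107.] height of surface there 12.9
pocket 3 crop px [394. 215.] rgb [113. 115. 113.] height of surface there 12.8
pocket 4 crop px [506. 237.] rgb [103. 104. 101.] height of surface there 13.8
pocket 5 crop px [466. 203.] rgb [105. 108. 108.] height of surface there 13.4
```

Four beads are now in the channel area and pockets 3, 4 and 5 are filled. Pocket 1 is presumably filled too, since the eighth bead is hidden there. Pocket 2 is empty. I unroll so the beads line up along the end wall.

>>> {"method": "servo_tool", "body": {"translation": [[0,0,0],[0,0,0],[0,0,0],[0,0,0],[0,0,0],[0,0,0],[0,0,0]], "turn": [[0,-0.04,0],[0,-0.05,0],[0,-0.05,0],[0,-0.05,0],[0,-0.04,0],[0,0,0],[0,0,0]]}}

```text
clock: 17.12
tool_pos: [0.585, -0.1949, 0.2587]
eef_rot: [0.787, 0.586, 0.124, 0.151]
contact_force: [0.3, -1.1, -5.6]
opening: 0.176
finger_force: 60.1
```

```bash
python3 look.py
```

```text
t 17.18 p [ 0.5849 -0.1953  0.2588] tooly [ 0.884 -0.269  0.382] z [ 0.371 -0.093 -0.924] yaw -0.2955 F [-1.  -0.5 -4.9] M [0.23 1.02 0.01] open 0.177 ff 60.1
q [-0.02  0.56  0.43  1.98 -0.82  0.34  0.75]
bead [-70. -14.  20.] n 25
bead [45.  7. 10.] n 16
bead [22. 18. 10.] n 11
bead [-39. -23.  37.] n 7
unused 0 
pocket 1 crop px [470. 269.] rgb [23. 48. 82.] height of surface there 32.5
pocket 2 crop px [431. 244.] rgb [112. 113. 112.] height of surface there 14.9
pocket 3 crop px [395. 221.] rgb [124. 122. 115.] height of surface there 14.9
pocket 4 crop px [506. 226.] rgb [110. 111. 108.] height of surface there 15.2
pocket 5 crop px [467. 203.] rgb [110. 112. 115.] height of surface there 16.6
```

>>> {"method": "servo_tool", "body": {"translation": [[0,-0.005,0.006],[0,-0.007,0.011],[0,-0.007,0.013],[0,-0.007,0.013],[0,-0.006,0.013],[0,-0.005,0.013],[0,-0.005,0.013],[0,-0.003,0.01],[0,0,0.005],[0,0,0]], "turn": [[0.02,-0.02,0],[0.035,-0.02,0],[0.035,-0.02,0],[0.035,-0.02,0],[0.035,-0.02,0],[0.035,-0.02,0],[0.035,-0.02,0],[0.03,-0.01,0],[0.02,-0.01,0],[0,0,0]]}}

```text
clock: 18.42
tool_pos: [0.5674, -0.1955, 0.1524]
eef_rot: [0.808, 0.583, -0.023, 0.086]
contact_force: [0.4, -0.9, -5.7]
opening: 0.175
finger_force: 60.0
```

```bash
python3 look.py
```

```text
t 18.48 p [ 0.5672 -0.1956  0.1528] tooly [ 0.945 -0.307  0.114] z [ 0.065 -0.166 -0.984] yaw -0.3138 F [-0.1  0.1 -5.3] M [ 0.36  0.35 -0.  ] open 0.173 ff 60.0
q [-0.19  0.84  0.67  1.86 -0.69  0.55  0.53]
bead [-68.  16.  20.] n 20
bead [-56. -17.  21.] n 15
bead [23. 20. 10.] n 11
bead [-68.  -8.  20.] n 10
bead [48.  9. 11.] n 10
unused 0 
pocket 1 crop px [465. 287.] rgb [28. 57. 97.] height of surface there 29.9
pocket 2 crop px [433. 264.] rgb [177. 178. 177.] height of surface there 16.4
pocket 3 crop px [402. 241.] rgb [169. 167. 161.] height of surface there 16.0
pocket 4 crop px [504. 260.] rgb [ 91. 122. 165.] height of surface there 36.1
pocket 5 crop px [471. 238.] rgb [172. 172. 168.] height of surface there 17.1
```

>>> {"method": "servo_tool", "body": {"translation": [[0,0,0],[0,0,0],[0,0,0],[0,0,0],[0,0,0],[0,0,0],[0,0,0]], "turn": [[0,0,0],[0,0,0],[0,0.04,0],[0,0.05,0],[0,0.05,0],[0,0.02,0],[0,0,0]]}}

```text
clock: 19.35
tool_pos: [0.5666, -0.196, 0.1529]
eef_rot: [0.808, 0.587, 0.042, 0.04]
contact_force: [0.9, 0.3, -6.6]
opening: 0.173
finger_force: 60.0
```

```bash
python3 look.py
```

```text
t 19.4 p [ 0.5668 -0.1954  0.1527] tooly [ 0.945 -0.307  0.113] z [ 0.114 -0.014 -0.993] yaw -0.3141 F [-0.6  0.6 -5.6] M [ 0.09  0.41 -0.02] open 0.172 ff 60.0
q [-0.02  0.79  0.51  1.86 -0.76  0.57  0.66]
bead [-56. -16.  22.] n 40
bead [-69.  25.  21.] n 23
bead [-69.  -9.  20.] n 18
bead [45.  7. 10.] n 16
bead [-69. -25.  22.] n 10
bead [23. 16. 11.] n 9
bead [ 45. -17.  12.] n 6
unused 1 [-57. -21.  31.]
pocket 1 crop px [463. 297.] rgb [ 29.  67. 120.] height of surface there 34.7
pocket 2 crop px [431. 265.] rgb [136. 137. 137.] height of surface there 15.4
pocket 3 crop px [400. 235.] rgb [153. 156. 154.] height of surface there 15.1
pocket 4 crop px [501. 266.] rgb [142. 142. 138.] height of surface there 15.3
pocket 5 crop px [469. 236.] rgb [154. 159. 160.] height of surface there 16.3
```

>>> {"method": "servo_tool", "body": {"translation": [[0,0,0],[0,0,0],[0,0,0],[0,0,0],[0,0,0],[0,0,0],[0,0,0],[0,0,0],[0,0,0],[0,0,0]], "turn": [[0.03,-0.016,0],[0.04,-0.016,0],[0.04,0,0],[0.04,0,0],[0.04,0,0],[0.04,0,0],[0.03,0,0],[0.02,0,0],[0.015,0,0],[0.01,0,0]]}}

```text
clock: 20.65
tool_pos: [0.567, -0.1952, 0.1526]
eef_rot: [0.805, 0.585, -0.06, -0.075]
contact_force: [0.4, 0.6, -6.2]
opening: 0.177
finger_force: 60.0
```

```bash
sed -i 's/print("q",/print("board pitch down, y-axis z",(-Rm[2,1]).round(3),Rm[2,0].round(3),"q",/' look.py; python3 look.py
```

```text
t 20.7 p [ 0.5671 -0.1953  0.1526] tooly [ 0.933 -0.305 -0.191] z [-0.185  0.05  -0.982] yaw -0.3157 F [ 0.3 -0.4 -5.7] M [-0.15 -0.3  -0.01] open 0.171 ff 60.0
board pitch down, y-axis z 0.191 -0.01 q [-0.06  0.94  0.65  1.55 -0.56  1.05  0.45]
bead [-54. -14.  22.] n 21
bead [47.  8. 10.] n 12
unused 2 [-65.   7.  26.]
pocket 1 crop px [458. 316.] rgb [28. 54. 87.] height of surface there 30.8
pocket 2 crop px [427. 284.] rgb [158. 159. 157.] height of surface there 16.0
pocket 3 crop px [397. 255.] rgb [119. 123. 119.] height of surface there 56.3
pocket 4 crop px [494. 301.] rgb [ 84. 123. 177.] height of surface there 35.7
pocket 5 crop px [463. 270.] rgb [188. 186. 179.] height of surface there 17.1
```

>>> {"method": "servo_tool", "body": {"translation": [[0,0,0],[0,0,0],[0,0,0],[0,0,0]], "turn": [[0.01,0,0],[0.01,0,0],[0.01,0,0],[0,0,0]]}}

```text
clock: 21.2
tool_pos: [0.567, -0.1954, 0.1525]
eef_rot: [0.804, 0.584, -0.069, -0.087]
contact_force: [-0.2, 0.2, -5.3]
opening: 0.172
finger_force: 60.0
```

```bash
python3 look.py
```

```text
t 21.25 p [ 0.5669 -0.1954  0.1526] tooly [ 0.927 -0.303 -0.22 ] z [-0.212  0.059 -0.975] yaw -0.3162 F [-0.2 -0.4 -6.3] M [-0.17 -0.31 -0.01] open 0.175 ff 60.0
board pitch down, y-axis z 0.22 -0.01 q [-0.06  0.96  0.65  1.52 -0.55  1.1   0.44]
bead [-54.  26.  22.] n 41
bead [-51.  -5.  22.] n 31
bead [-39. -15.  23.] n 28
bead [47.  8. 10.] n 11
bead [-52. -22.  22.] n 9
unused 3 [-55.  11.  23.]
pocket 1 crop px [458. 319.] rgb [26. 52. 87.] height of surface there 29.7
pocket 2 crop px [427. 288.] rgb [198. 200. 198.] height of surface there 16.7
pocket 3 crop px [397. 258.] rgb [119. 124. 120.] height of surface there 54.8
pocket 4 crop px [494. 306.] rgb [ 87. 124. 175.] height of surface there 35.7
pocket 5 crop px [462. 275.] rgb [195. 196. 194.] height of surface there 16.8
```

>>> {"method": "servo_tool", "body": {"translation": [[0,0,0],[0,0,0],[0,0,0],[0,0,0],[0,0,0],[0,0,0]], "turn": [[0,0,0],[-0.02,0,0],[-0.03,0,0],[-0.04,0,0],[-0.04,0,0],[-0.02,0,0]]}}

```text
clock: 22.0
tool_pos: [0.5662, -0.1951, 0.153]
eef_rot: [0.809, 0.587, -0.025, -0.026]
contact_force: [-0.2, -0.3, -5.5]
opening: 0.172
finger_force: 60.0
```

```bash
python3 look.py
```

```text
t 22.05 p [ 0.5661 -0.195   0.153 ] tooly [ 0.948 -0.309 -0.071] z [-0.071  0.013 -0.997] yaw -0.315 F [-0.6 -0.8 -5. ] M [ 0.02  0.16 -0.  ] open 0.172 ff 60.1
board pitch down, y-axis z 0.071 -0.009 q [-0.07  0.88  0.63  1.68 -0.62  0.87  0.51]
bead [66.  6. 26.] n 57
bead [-20.  26.  27.] n 49
bead [ 36. -20.  26.] n 31
bead [24. -3. 17.] n 29
bead [47.  7. 10.] n 6
bead [62.  4. 27.] n 6
unused 5 [-6.  5. 28.]
pocket 1 crop px [463. 309.] rgb [26. 52. 86.] height of surface there 31.4
pocket 2 crop px [431. 278.] rgb [185. 145.  66.] height of surface there 22.9
pocket 3 crop px [401. 249.] rgb [122. 126. 123.] height of surface there 62.1
pocket 4 crop px [500. 288.] rgb [189. 164. 126.] height of surface there 35.8
pocket 5 crop px [468. 258.] rgb [177. 178. 174.] height of surface there 16.8
```

A bead is dropping into pocket 2. I flatten and check.

>>> {"method": "servo_tool", "body": {"translation": [[0,0,0],[0,0,0],[0,0,0],[0,0,0]], "turn": [[-0.03,0,0],[-0.03,0,0],[-0.02,0,0],[0,0,0]]}}

```text
clock: 22.55
tool_pos: [0.5665, -0.1952, 0.1527]
eef_rot: [0.809, 0.588, -0.002, 0.006]
contact_force: [-0.2, 0.6, -5.1]
opening: 0.174
finger_force: 60.1
```

```bash
python3 look.py
```

```text
t 22.6 p [ 0.5668 -0.1953  0.1527] tooly [ 0.951 -0.309  0.008] z [ 0.005 -0.012 -1.   ] yaw -0.3139 F [ 0.1  0.5 -6.2] M [-0.02  0.23  0.03] open 0.169 ff 60.1
board pitch down, y-axis z -0.008 -0.01 q [-0.07  0.85  0.6   1.76 -0.67  0.74  0.56]
bead [65.  6. 26.] n 52
bead [-48.  26.  24.] n 44
bead [ 64. -27.  26.] n 21
bead [23. -5. 10.] n 13
bead [46.  8. 10.] n 13
unused 4 [37. 13. 21.]
pocket 1 crop px [461. 303.] rgb [26. 57. 99.] height of surface there 31.7
pocket 2 crop px [429. 272.] rgb [161. 154. 139.] height of surface there 15.8
pocket 3 crop px [399. 243.] rgb [120. 124. 121.] height of surface there 65.2
pocket 4 crop px [500. 278.] rgb [158. 161. 159.] height of surface there 16.4
pocket 5 crop px [467. 248.] rgb [159. 155. 143.] height of surface there 16.1
```

Pocket 2 is seated and three free beads remain, so all five pockets are filled. I tip the leftovers back, raising the board for wrist range.

>>> {"method": "servo_tool", "body": {"translation": [[0,0,-0.006],[0,0.003,-0.013],[0,0.004,-0.013],[0,0.005,-0.013],[0,0.006,-0.013],[0,0.006,-0.013],[0,0.007,-0.013],[0,0.007,-0.011],[0,0.005,-0.006],[0,0,0]], "turn": [[-0.02,0,0],[-0.03,0,0],[-0.04,0,0],[-0.04,0,0],[-0.04,0,0],[-0.04,0,0],[-0.04,0,0],[-0.04,0,0],[-0.04,0,0],[-0.03,0,0]]}}

```text
clock: 23.85
tool_pos: [0.5943, -0.2033, 0.2608]
eef_rot: [0.795, 0.578, 0.105, 0.152]
contact_force: [-1.2, 0.1, -5.4]
opening: 0.173
finger_force: 60.1
```

>>> {"method": "servo_tool", "body": {"translation": [[0,0,0],[0,0,0],[0,0,0],[0,0,0],[0,0,0],[0,0,0],[0,0,0]], "turn": [[-0.03,0.04,0],[0,0.05,0],[0,0.05,0],[0,0.05,0],[0,0.04,0],[0,0,0],[0,0,0]]}}

```text
clock: 24.72
tool_pos: [0.5939, -0.2031, 0.2598]
eef_rot: [0.774, 0.592, 0.202, 0.096]
contact_force: [-0.7, -0.3, -5.3]
opening: 0.173
finger_force: 60.1
```

```bash
python3 look.py
```

```text
t 24.77 p [ 0.5941 -0.2026  0.2598] tooly [ 0.878 -0.281  0.388] z [ 0.427  0.091 -0.9  ] yaw -0.3097 F [-0.   0.2 -5.6] M [-0.22  1.16 -0.01] open 0.176 ff 60.1
board pitch down, y-axis z -0.388 0.2 q [ 0.27  0.56  0.17  1.93 -0.93  0.44  0.96]
bead [-69. -13.  21.] n 37
bead [-70.   2.  21.] n 25
bead [23. -3. 11.] n 25
bead [ 45. -16.  10.] n 21
bead [44.  6. 10.] n 20
bead [22. 21. 12.] n 16
bead [-69. -30.  22.] n 9
unused 4 [-19. -12.  24.]
pocket 1 crop px [469. 279.] rgb [ 91. 100. 113.] height of surface there 38.4
pocket 2 crop px [430. 245.] rgb [112. 110. 104.] height of surface there 13.8
pocket 3 crop px [392. 213.] rgb [114. 111. 103.] height of surface there 14.2
pocket 4 crop px [505. 232.] rgb [104. 104. 103.] height of surface there 14.5
pocket 5 crop px [465. 200.] rgb [110. 113. 113.] height of surface there 13.5
```

All three leftovers are in the channel, and pockets 2-5 are seen filled, with pocket 1 by elimination. I level the board and work out the tray pose more precisely.

>>> {"method": "servo_tool", "body": {"translation": [[0,0,0],[0,0,0],[0,0,0],[0,0,0],[0,0,0],[0,0,0],[0,0,0],[0,0,0],[0,0,0],[0,0,0]], "turn": [[0,-0.04,0],[0.03,-0.05,0],[0.04,-0.05,0],[0.05,-0.05,0],[0.05,-0.03,0],[0.05,0,0],[0.05,0,0],[0.04,0,0],[0.03,0,0],[0,0,0]]}}

```text
clock: 26.02
tool_pos: [0.5952, -0.2017, 0.2596]
eef_rot: [0.803, 0.595, 0.016, 0.025]
contact_force: [0.4, -0.6, -5.8]
opening: 0.177
finger_force: 60.0
```

```bash
python3 look.py; python3 - <<'E'
from h import *
d=np.load("s0.npz");s={k[2:]:d[k] for k in d if k.startswith("t_")}
vv,uu=np.mgrid[140:255,130:230];T=np.array([world(s,a,b) for a,b in zip(uu.ravel(),vv.ravel())])
m=((T[:,2]>.005)&(T[:,2]<.03)&(s["img"][140:255,130:230].reshape(-1,3).min(1)>110)).reshape(uu.shape).astype(np.uint8)
n,l,stt,c=cv2.connectedComponentsWithStats(m);i=1+stt[1:,4].argmax()
k=(l==i).ravel();P=T[k]
P=P[P[:,2]>.018];print(len(P))
rc=cv2.minAreaRect(P[:,:2].astype(np.float32)*1000);print("rim",rc)
F=T[k];F=F[F[:,2]<.0125];print("floor z",np.median(F[:,2]),cv2.minAreaRect(F[:,:2].astype(np.float32)*1000))
E
```

```text
t 26.07 p [ 0.5947 -0.2019  0.2597] tooly [ 0.955 -0.292  0.06 ] z [ 0.056 -0.022 -0.998] yaw -0.297 F [-0.6 -0.1 -5.4] M [ 0.07  0.31 -0.02] open 0.175 ff 60.0
board pitch down, y-axis z -0.06 -0.004 q [-0.1   0.73  0.65  1.62 -0.54  0.92  0.45]
bead [45.  8. 10.] n 11
unused 3 [-7. -6. 21.]
pocket 1 crop px [471. 294.] rgb [22. 49. 81.] height of surface there 28.9
pocket 2 crop px [433. 270.] rgb [161. 162. 158.] height of surface there 15.3
pocket 3 crop px [397. 247.] rgb [113. 116. 114.] height of surface there 55.6
pocket 4 crop px [507. 271.] rgb [ 77. 108. 155.] height of surface there 35.2
pocket 5 crop px [469. 248.] rgb [180. 183. 184.] height of surface there 16.5
1250
rim ((552.7401123046875, 204.06842041015625), (221.79150390625, 205.5499267578125), 3.473383665084839)
floor z 0.009157935687853915 ((565.246826171875, 206.55654907226562), (220.74818420410156, 175.29917907714844), 3.7232320308685303)
```

The tray centre is (0.5527, 0.2041) with yaw 0.061, and the rim measures 221.8 x 205.5 mm as given. I compute the transfer rows.

```bash
python3 - <<'E'
from h import *
st,Rm,p=info()
T=np.array([.5307,.2028,.2]);N=20
f=lambda u:u*u*(3-2*u)
R=Ro.from_matrix(Rm);th=0.358
rows=[]
for i in range(N):
    df=f((i+1)/N)-f(i/N)
    rows.append(R.inv().apply((T-p)*df).round(4).tolist());w=R.inv().apply([0,0,th*df]);rows[-1].append(w.round(4).tolist());R=R*Ro.from_rotvec(w)
for r_ in rows:print(r_)
E
```

```text
t 26.07 p [ 0.5947 -0.2019  0.2597] tooly [ 0.955 -0.292  0.06 ] z [ 0.056 -0.022 -0.998] yaw -0.297 F [-0.6 -0.1 -5.4] M [ 0.07  0.31 -0.02] open 0.175 ff 60.0
[0.0027, -0.0013, 0.0003, [-0.0, 0.0002, -0.0026]]
[0.0077, -0.0038, 0.001, [-0.0, 0.0004, -0.0074]]
[0.0121, -0.0059, 0.0016, [-0.0, 0.0007, -0.0117]]
[0.0161, -0.0076, 0.0021, [-0.0001, 0.0009, -0.0155]]
[0.0196, -0.0088, 0.0025, [-0.0001, 0.0011, -0.0187]]
[0.0226, -0.0097, 0.0029, [-0.0001, 0.0013, -0.0214]]
[0.0251, -0.0101, 0.0032, [-0.0001, 0.0014, -0.0235]]
[0.027, -0.0102, 0.0035, [-0.0001, 0.0015, -0.0251]]
[0.0284, -0.0099, 0.0037, [-0.0001, 0.0016, -0.0262]]
[0.0293, -0.0094, 0.0038, [-0.0001, 0.0016, -0.0267]]
[0.0295, -0.0086, 0.0038, [-0.0001, 0.0016, -0.0267]]
[0.0291, -0.0076, 0.0038, [-0.0001, 0.0016, -0.0262]]
[0.0281, -0.0066, 0.0037, [-0.0001, 0.0015, -0.0251]]
[0.0264, -0.0055, 0.0035, [-0.0001, 0.0014, -0.0235]]
[0.0241, -0.0044, 0.0032, [-0.0001, 0.0013, -0.0214]]
[0.0212, -0.0034, 0.0028, [-0.0001, 0.0011, -0.0187]]
[0.0176, -0.0025, 0.0024, [-0.0001, 0.0009, -0.0155]]
[0.0133, -0.0017, 0.0018, [-0.0, 0.0007, -0.0117]]
[0.0085, -0.001, 0.0011, [-0.0, 0.0004, -0.0074]]
[0.003, -0.0003, 0.0004, [-0.0, 0.0002, -0.0026]]
```

>>> {"method": "servo_tool", "body": {"translation": [[0.003,-0.001,0],[0.008,-0.004,0.001],[0.012,-0.006,0.002],[0.016,-0.008,0.002],[0.02,-0.009,0.002],[0.023,-0.01,0.003],[0.025,-0.01,0.003],[0.027,-0.01,0.003],[0.028,-0.01,0.004],[0.029,-0.009,0.004]], "turn": [[0,0,-0.003],[0,0.0005,-0.007],[0,0.0005,-0.012],[0,0.001,-0.015],[0,0.001,-0.019],[0,0.001,-0.021],[0,0.0015,-0.024],[0,0.0015,-0.025],[0,0.0015,-0.026],[0,0.0015,-0.027]]}}

```text
clock: 27.32
tool_pos: [0.5615, 0.0023, 0.2303]
eef_rot: [0.747, 0.664, 0.018, 0.023]
contact_force: [0.1, -0.9, -6.2]
opening: 0.171
finger_force: 60.0
```

>>> {"method": "servo_tool", "body": {"translation": [[0.029,-0.009,0.004],[0.029,-0.008,0.004],[0.028,-0.007,0.004],[0.026,-0.005,0.003],[0.024,-0.004,0.003],[0.021,-0.003,0.003],[0.018,-0.002,0.002],[0.013,-0.002,0.002],[0.009,-0.001,0.001],[0.003,0,0]], "turn": [[0,0.0015,-0.027],[0,0.0015,-0.026],[0,0.0015,-0.025],[0,0.001,-0.024],[0,0.001,-0.021],[0,0.001,-0.019],[0,0.001,-0.015],[0,0.001,-0.012],[0,0.0005,-0.007],[0,0,-0.003]]}}

```text
clock: 28.58
tool_pos: [0.5308, 0.2019, 0.2009]
eef_rot: [0.685, 0.728, 0.019, 0.022]
contact_force: [0.1, 0.1, -5.4]
opening: 0.172
finger_force: 60.0
```

```bash
python3 - <<'E'
from h import *
st,Rm,p=info([.5307,.2028,.0757],.061)
print("board pitch down",-Rm[2,1].round(4),"yz",Rm[2,0].round(4),st["q"].round(2))
E
```

```text
t 28.57 p [0.5308 0.2019 0.2009] tooly [0.997 0.06  0.057] z [ 0.057 -0.002 -0.998] yaw 0.0601 F [ 0.1  0.1 -5.4] M [-0.05  0.31 -0.01] open 0.172 ff 60.0
tool shift [ 0.0016 -0.0071  0.125 ]
turn z -0.0009
board pitch down -0.057 yz -0.0056 [-0.8   0.72  0.58  1.86 -0.57  0.68  0.17]
```

>>> {"method": "servo_tool", "body": {"translation": [[0.001,0,0.005],[0,0,0.012],[0,0,0.018],[0,0,0.02],[0,0,0.02],[0,0,0.018],[0,0,0.014],[0,0,0.01],[0,0,0.006],[0,0,0]], "turn": [[0.014,0.003,0],[0.02,0.003,0],[0.015,0,0],[0.008,0,0],[0,0,0],[0,0,0],[0,0,0],[0,0,0],[0,0,0],[0,0,0]]}}

```text
clock: 29.82
tool_pos: [0.5321, 0.2028, 0.0779]
eef_rot: [0.686, 0.728, 0.0, -0.0]
contact_force: [-0.1, -0.1, -5.2]
opening: 0.179
finger_force: 60.0
```

```bash
python3 - <<'E'
from h import *
st,Rm,p=info([.5307,.2028,.0697],.061)
print("board pitch down",-Rm[2,1].round(4),"yz",Rm[2,0].round(4))
s=optics.snapshot("side")
from look import fit
fit(s,Rm,p);boardtilt(s,Rm,p)
E
```

```text
t 29.82 p [0.5321 0.2028 0.0779] tooly [ 0.998  0.06  -0.   ] z [-0.     0.001 -1.   ] yaw 0.0597 F [-0.1 -0.1 -5.2] M [-0.07  0.15 -0.01] open 0.179 ff 60.0
tool shift [ 0.0001 -0.0014  0.0082]
turn z -0.0013
board pitch down 0.0 yz 0.0007
unused 7 [23.  2. 19.]
-80 zmax 37.6 zmin -9.6 y [-43.3  35.4]
-60 zmax 35.5 zmin -10.6 y [-43.3  36.5]
-40 zmax 35.6 zmin -12.2 y [-42.6  35.9]
-20 zmax 36.1 zmin -9.9 y [-43.3  35.9]
0 zmax 35.7 zmin -11.3 y [-44.4  35.5]
20 zmax 35.4 zmin -1.1 y [-43.6  32.6]
40 zmax 35.7 zmin -0.9 y [-43.6  35.9]
60 zmax 36.3 zmin -0.7 y [-43.4  36.1]
```

Level and 8 mm above the floor. I lower in 1 mm rows and watch the force.

>>> {"method": "servo_tool", "body": {"translation": [[0,0,0.002],[0,0,0.001],[0,0,0.001],[0,0,0.001],[0,0,0.001],[0,0,0.001],[0,0,0]], "turn": [[0,0,0],[0,0,0],[0,0,0],[0,0,0],[0,0,0],[0,0,0],[0,0,0]]}}

```text
clock: 30.75
tool_pos: [0.5321, 0.2027, 0.0709]
eef_rot: [0.686, 0.728, 0.0, -0.0]
contact_force: [-0.7, 0.5, -6.1]
opening: 0.171
finger_force: 60.0
```

>>> {"method": "servo_tool", "body": {"translation": [[0,0,0.0005],[0,0,0.0005],[0,0,0]], "turn": [[0,0,0],[0,0,0],[0,0,0]]}}

```text
clock: 31.12
tool_pos: [0.5321, 0.2028, 0.07]
eef_rot: [0.686, 0.728, 0.0, -0.0]
contact_force: [0.1, -0.9, -6.1]
opening: 0.171
finger_force: 60.0
```

>>> {"method": "servo_tool", "body": {"translation": [[0,0,0.0005],[0,0,0.0005],[0,0,0]], "turn": [[0,0,0],[0,0,0],[0,0,0]]}}

```text
clock: 31.5
tool_pos: [0.5321, 0.2028, 0.0693]
eef_rot: [0.686, 0.728, 0.0, -0.0]
contact_force: [-1.7, -0.2, -0.7]
opening: 0.172
finger_force: 60.0
```

>>> {"method": "servo_tool", "body": {"translation": [[0,0,0.0003],[0,0,0.0002],[0,0,0]], "turn": [[0,0,0],[0,0,0],[0,0,0]]}}

```text
clock: 31.88
tool_pos: [0.5321, 0.2028, 0.0692]
eef_rot: [0.686, 0.728, 0.001, -0.0]
contact_force: [-3.3, -0.7, 6.1]
opening: 0.171
finger_force: 60.0
```

The board is resting on the tray with the load transferred. I release gradually.

>>> {"method": "servo_tool", "body": {"translation": [[0,0,-0.0003],[0,0,0],[0,0,0]], "turn": [[0,0,0],[0,0,0],[0,0,0]], "grip_force": 8}}

```text
clock: 32.25
tool_pos: [0.5321, 0.2028, 0.0692]
eef_rot: [0.686, 0.728, 0.0, -0.0]
contact_force: [-3.3, 0.5, 5.9]
opening: 0.18
finger_force: 8.0
```

>>> {"method": "servo_tool", "body": {"translation": [[0,0,0],[0,0,0],[0,0,0],[0,0,0]], "turn": [[0,0,0],[0,0,0],[0,0,0],[0,0,0]], "grip": 0.5}}

```text
clock: 32.75
tool_pos: [0.5323, 0.2027, 0.0687]
eef_rot: [0.686, 0.728, 0.0, -0.0]
contact_force: [0.6, 0.1, 0.3]
opening: 0.5
finger_force: 0.0
```

>>> {"method": "servo_tool", "body": {"translation": [[0,0,-0.01],[0,0,-0.02],[0,0,-0.03],[0,0,-0.03],[0,0,-0.03],[0,0,-0.03],[0,0,-0.02],[0,0,0],[0,0,0]], "turn": [[0,0,0],[0,0,0],[0,0,0],[0,0,0],[0,0,0],[0,0,0],[0,0,0],[0,0,0],[0,0,0]]}}

```text
clock: 33.88
tool_pos: [0.5315, 0.2027, 0.2383]
eef_rot: [0.686, 0.728, -0.0, -0.001]
contact_force: [-0.8, 0.7, -0.2]
opening: 0.502
finger_force: 0.0
```

```bash
python3 - <<'E'
from h import *
import look
info()
Rm=np.array([[.06,.998,0],[-.998,.06,0],[0,0,-1.]])
# tool axes as columns: x=board y dir, y=board x dir, z=down
Rm=np.c_[[-.0597,.9982,0],[.9982,.0597,0],[0,0,-1.]];p=np.array([.5321,.2028,.0695])
for n in("side","top"):
    s=optics.snapshot(n);print(n);look.fit(s,Rm,p);look.scan(s,Rm,p)
    if n=="top":boardtilt(s,Rm,p)
E
```

```text
t 33.88 p [0.5315 0.2027 0.2383] tooly [ 0.998  0.06  -0.001] z [-0.001  0.001 -1.   ] yaw 0.0599 F [-0.8  0.7 -0.2] M [-0.07  0.11 -0.03] open 0.502 ff 0.0
side
bead [48. 11. 23.] n 5
unused 5 [-17. -10.  25.]
pocket 1 crop px [432. 282.] rgb [22. 53. 96.] height of surface there 29.3
pocket 2 crop px [407. 267.] rgb [173. 176. 175.] height of surface there 16.4
pocket 3 crop px [383. 253.] rgb [122. 125. 123.] height of surface there 58.7
pocket 4 crop px [454. 263.] rgb [155. 168. 184.] height of surface there 35.0
pocket 5 crop px [430. 249.] rgb [171. 166. 156.] height of surface there 15.9
top
bead [-68. -12.  20.] n 19
bead [ 25. -23.  12.] n 16
bead [-68. -26.  22.] n 15
bead [-67.   4.  20.] n 15
bead [25. -1. 12.] n 15
bead [ 48. -12.  12.] n 13
bead [48. 11. 11.] n 11
bead [25. 24. 11.] n 9
unused 7 [ 1.  7. 24.]
pocket 1 crop px [400. 236.] rgb [158. 116.  52.] height of surface there 20.1
pocket 2 crop px [364. 238.] rgb [155. 114.  52.] height of surface there 21.4
pocket 3 crop px [327. 240.] rgb [158. 115.  51.] height of surface there 18.2
pocket 4 crop px [380. 201.] rgb [172. 124.  50.] height of surface there 18.3
pocket 5 crop px [344. 203.] rgb [142. 107.  57.] height of surface there 19.2
-80 zmax 39.5 zmin 19.7 y [-41.2  37.3]
-60 zmax 39.2 zmin 17.0 y [-41.7  35.6]
-20 zmax 38.7 zmin 21.9 y [-41.4  36.8]
0 zmax 215.4 zmin 16.0 y [-41.4  37.3]
20 zmax 40.1 zmin 13.6 y [-41.3  36.3]
40 zmax 39.7 zmin 19.5 y [-41.7  36.4]
60 zmax 39.8 zmin 14.8 y [-41.3  27.8]
```

The top view confirms all eight: five seated in the pockets at 12 mm height and three in the channel. The board is flat in the tray and the gripper is clear, so I hand the job in.

```bash
python3 -c "
from h import *
print(r.finish_job())"
```

```text
the job is handed in; nothing more can be done
None
```

The job is handed in at about 34 s: all five pockets hold a bead, the other three are in the channel, and the board is released flat in the tray with none spilled. By miscount I viewed 11 pictures, one over the limit of 10; `finish_job` returned no verdict.

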